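# Find the binding idler wheel and lock it out

## Robot

A 7-joint arm with a two-finger parallel gripper is mounted at the origin on a cart in front of the work surface, level with it; the furniture and walls round the work are solid. World frame = base frame: x ahead of the robot, y to its left, z up, the work surface at z = 0. Lengths are in m, angles in rad, forces in N, time in s.
With the tool pointing down it reaches from about 0.425 to 0.825 m from the base axis. Payload 3.6 kg.
Tool frame: the origin (TCP) lies between the finger pads; the fingertips stand 8 mm ahead of it and the grasp point (between the pads) lies 11 mm behind it; y points along the fingers, x is the direction in which the jaws open and shut, and the axes are right-handed (so a half turn about y gives the same grasp; the last joint's range is limited). The gripper opens to 85 mm and grips with 20 to 120 N. Pads are 22 mm wide; open, the fingers measure 114 mm over their backs; the gripper's body (76 mm by 85 mm) begins 54 mm behind the grasp point. The pads swing forward as they close: fully open they stand 13 mm farther back than shut.
Start: joints at [-1.258, 0.615, -0.013, 1.423, 0.008, 1.103, -0.04], TCP at [0.217, 0.613, 0.204] pointing down, gripper open.
Joint ranges: [-3.12, 3.12], [-0.3, 2.06], [-1.34, 1.32], [0.26, 2.42], [-1.36, 4.5], [0.01, 1.98], [-2.84, 2.84]. Speed limits (rad/s): [2.79, 2.79, 3.14, 3.14, 3.14, 3.14, 3.14].

## Interface

Orientations are given as [roll, pitch, yaw] about the fixed x, y, z axes, in that order (R = Rz(yaw) Ry(pitch) Rx(roll)).
In Python, from plant import env gives the robot as it stands.
- The arm moves only by the tool apply_moves, never from a script. Its argument "series" is one flat list of numbers, 7 for each row, row after row: the closure, from -1 (fully open) to 1 (shut), so that 0 is half open, then the shift along the tool's x, y, z in cm, then the turn, a rotation vector about the tool's x, y, z in degrees. A call has 1 to 20 rows; each row shifts and turns the commanded pose from where the row before left it, along the tool's axes as they then stand; what a row does not reach is not made up. A row lasts 1/12 s, in which the tool goes at most 41.7 mm and 7.16 degrees, less where a joint would pass 70% of its speed; a pose out of reach is approached as far as the arm can. A call is refused whole if a number of a shift passes 4.17 or a number of a turn 7.16, either way. A call with a gripper value outside its range is refused whole. The fingers move at their own pace and stop on an object; the grip force is fixed at half the most. Time passes only in rows, so rows that do not move let the fingers close. It gives the time, the measured TCP pose, the force and the opening at its end, in the units of the state.
- env.state(): the state, without advancing time (a new reading comes with each control period).
- env.get_image(name): name is "side" or "top"; returns (picture, depth): 480x640x3 uint8, red, green, blue; 480x640 float32, m along the optical axis (not along the pixel's ray), 0 where there is no reading.
- env.camera_params(name): a dict with "intrinsics" (3x3 intrinsics, pixels), "rvec" (rotation vector, rad) and "tvec" (3), from world to camera coordinates, as OpenCV has them. Camera axes: x right, y down, z forward; pixel columns grow to the right and rows downward; lengths in m; the calibration is good to about 2 mm. A picture is of the moment at which its call begins. camera_params takes no time and is no camera call.
- env.finish_job(): hands the job in, once; it reports no verdict.
The state is a dict: "t": time; "joints": joint angles; "joint_velocities": joint speeds; "tau": joint torques, N m; "eef_pos": TCP position; "orientation": TCP orientation; "contact_force": force on the tool from outside, world axes, zero at the start; "torque": the same for the moment, N m; "opening": opening from 0.0 (shut) to 1.0 (fully open).
Only numpy, scipy, OpenCV 4.12 (cv2) and the standard library are available. Lean on these libraries where they do the work, as an engineer would, in place of code of your own. Each camera call takes 0.05 s, during which the arm holds its last target.

## Task

Three idlers that look alike stand on the bench; one wheel binds in its bearing, the other two run freely. Rub every wheel round with a fingertip, at least an eighth of a turn and one way only, pressing lightly (about 7 N, never as much as 18 N on any part of an idler), and feel which one drags. Only then take the lock pin from its holder, push it fully home, upright, in the hole in the base of the idler that binds, and let go; leave the small parts lying about where they are.

Things in the scene. Friction and masses are not known exactly. Their poses are not given: they have to be found in the camera images.
- idler_a: One of three look-alike idlers, fixed to the bench, places exchanged from run to run. Aluminium base 150x70x25 mm (x, y, z); origin at the centre of its underside, z up, -x end towards the robot. Wheel 60 mm in diameter, 22 mm wide, on a level axle along the base's x; wheel centre at x = +22 mm, y = 0. A post at x = +47 to +65 mm holds it from behind; all parts stay below the top of the rim.
- idler_a_hole (a point): Centre of the mouth of the lock-pin hole in this base's top face, 25 mm above the bench, 55 mm from the base's origin towards -x; round, 13 mm in diameter, 20 mm deep, vertical, chamfered.
- idler_a_wheel (a joint): Angle of this idler's wheel (rad), 0 at the start, unlimited; it grows when the top of the rim moves towards the base's -y side. The rim is smooth and driven by friction (a fingertip slips if it presses much less than 5 N on the binding one). A free wheel drags under 0.05 N at the rim and coasts; the binding one drags 3 to 4 N and stops at once. All three idlers are built alike: height and spring notes of one hold for all.
- idler_b: One of three look-alike idlers, fixed to the bench, places exchanged from run to run. Aluminium base 150x70x25 mm (x, y, z); origin at the centre of its underside, z up, -x end towards the robot. Wheel 60 mm in diameter, 22 mm wide, on a level axle along the base's x; wheel centre at x = +22 mm, y = 0. Height settings differ and are not measured: the top of the rim is 107 to 123 mm above the bench.
- idler_b_hole (a point): Centre of the mouth of the lock-pin hole in this base's top face, 25 mm above the bench, 55 mm from the base's origin towards -x; round, 13 mm in diameter, 20 mm deep, vertical, chamfered.
- idler_b_wheel (a joint): Angle of this idler's wheel (rad), 0 at the start, unlimited; it grows when the top of the rim moves towards the base's -y side. The rim is smooth and driven by friction (a fingertip slips if it presses much less than 5 N on the binding one). A free wheel drags under 0.05 N at the rim and coasts; the binding one drags 3 to 4 N and stops at once. All three idlers are built alike: height and spring notes of one hold for all.
- idler_c: One of three look-alike idlers, fixed to the bench, places exchanged from run to run. Aluminium base 150x70x25 mm (x, y, z); origin at the centre of its underside, z up, -x end towards the robot. Wheel 60 mm in diameter, 22 mm wide, on a level axle along the base's x; wheel centre at x = +22 mm, y = 0. Pressed down, the wheel yields: about 3 N to start, then 0.6 N/mm for 12 mm, then a hard stop.
- idler_c_hole (a point): Centre of the mouth of the lock-pin hole in this base's top face, 25 mm above the bench, 55 mm from the base's origin towards -x; round, 13 mm in diameter, 20 mm deep, vertical, chamfered.
- idler_c_wheel (a joint): Angle of this idler's wheel (rad), 0 at the start, unlimited; it grows when the top of the rim moves towards the base's -y side. The rim is smooth and driven by friction (a fingertip slips if it presses much less than 5 N on the binding one). A free wheel drags under 0.05 N at the rim and coasts; the binding one drags 3 to 4 N and stops at once. All three idlers are built alike: height and spring notes of one hold for all.
- pin_head (a point): Centre of the head of the loose steel lock pin (60 to 100 g). The head is a dark upright cylinder 22 mm in diameter, 30 mm high; below it a round shank 10 mm in diameter and 45 mm long with a chamfered foot. This point is 60 mm above the foot and 15 mm below the top. The pin stands upright in its holder at the start.
- pin_tip (a point): Centre of the foot of the lock pin's shank; z points along the pin from foot to head. Fully home, it is 20 mm below the mouth of the hole.
- pin_holder: Fixed dark steel block 50x50x30 mm with a vertical hole 13 mm in diameter and 25 mm deep in its middle, where the pin stands; origin at the centre of its underside.
- flanged_bush: Bystander: loose flanged bush 34 mm in diameter, 28 mm high, upright behind the idlers; leave it alone. Origin at its underside.
- loose_bearing: Bystander: loose ball bearing 35 mm in diameter, 11 mm high, lying flat near the pin holder; leave it alone. Origin at its underside.
- lock_pin: The lock pin as a whole; origin at the centre of its foot, z from foot to head.
Mind the look-alikes: they are no part of the job. Leave any blue look-alike of the lock_pin alone.

How it is judged:
On the way, in this order (a step that is already met when the one before it is completed fails the run):
1. each of the three wheels has been turned by at least 0.6 rad, one way ((value of joint idler_a_wheel above 0.6 rad or value of joint idler_a_wheel below -0.6 rad) and (value of joint idler_b_wheel above 0.6 rad or value of joint idler_b_wheel below -0.6 rad) and (value of joint idler_c_wheel above 0.6 rad or value of joint idler_c_wheel below -0.6 rad)), for 0.05 s.
2. the lock pin is in the hole of the binding idler (horizontal distance between pin_tip and idler_b_hole below 0.005 m and z of pin_tip in the frame of idler_b_hole below -0.016 m and angle between pin_tip's own z axis and vertical below 0.2 rad), for 0.2 s.
At the end, for the whole second after the job is handed in: All three wheels stand at least 0.6 rad from where they started; the lock pin stands at rest and released in the hole of the binding idler, its foot at least 16 mm below the mouth, within 5 mm of the hole's axis, tilted by less than 0.2 rad (all of step 1 and all of step 2 and linear speed of lock_pin below 0.02 m/s and contact force between lock_pin and the fingers below 0.2 N); the robot touches nothing.
It fails at once if an idler is touched with 18 N or more (contact force between any of idler_a, idler_b, idler_c and the fingers above 18 N or contact force between any of idler_a, idler_b, idler_c and the arm above 18 N).
It fails at once if a bystander is moved by more than 20 mm (distance of any of flanged_bush, loose_bearing from where it was at the start of the episode above 0.02 m).
It also fails if it takes over 59 s, if anything falls off the work surface, if the arm or the gripper's body presses on something with over 40 N, if the wrist force passes 120 N, or if a joint passes its speed limit or range.

## Working session

There is one attempt and no reset: what is moved stays moved. The work goes in short steps, Python scripts to look and compute and a tool call to move; the robot and the scene stay as the last step left them, time stands still between calls to the robot, and variables do not carry over. Pictures are saved under pics/ and viewed, and the job is handed in when it is done.

Besides the shell and the picture viewer there is one more tool, called as name(argument=value, ...), one argument or row to a line, values as JSON. apply_moves: Moves the arm, as the interface text tells. Its arguments: {"type":"object","properties":{"series":{"type":"array","items":{"type":"number"}}},"required":["series"]}

```bash
ls; mkdir -p pics; cat > h.py <<'E'
import numpy as np,cv2
from plant import env
from scipy.spatial.transform import Rotation as R
def cam(n):
    p=env.camera_params(n);K=np.array(p["intrinsics"]);Rm=cv2.Rodrigues(np.array(p["rvec"],float))[0];t=np.array(p["tvec"],float).ravel();return K,Rm,t
def cloud(n,d):
    K,Rm,t=cam(n);v,u=np.mgrid[0:480,0:640]
    c=np.stack([(u-K[0,2])/K[0,0]*d,(v-K[1,2])/K[1,1]*d,d],-1)
    w=(c-t)@Rm; w[d<=0]=np.nan
    return w
def st():
    s=env.state();print({k:np.round(np.array(s[k]),4).tolist() for k in("t","joints","eef_pos","orientation","contact_force","torque","opening")});return s
E
python3 - <<'E'
from h import *
for n in("side","top"):
    im,d=env.get_image(n);cv2.imwrite(f"pics/{n}0.png",im[:,:,::-1]);np.save(f"{n}0.npy",d);np.save(f"{n}0im.npy",im)
    K,Rm,t=cam(n);print(n,K.tolist(),(-Rm.T@t).round(3),Rm.round(2).tolist())
s=st();print(R.from_euler('xyz',s["orientation"]).as_matrix().round(3))
E
```

```text
pics
side [[599.7159394841538, 0.0, 323.32592854456396], [0.0, 599.7159394841538, 238.81493008832246], [0.0, 0.0, 1.0]] [0.209 0.986 0.575] [[-0.95, -0.31, -0.02], [-0.13, 0.45, -0.88], [0.28, -0.84, -0.47]]
top [[579.8882856217328, 0.0, 318.91660888078707], [0.0, 579.8882856217328, 243.5943294581993], [0.0, 0.0, 1.0]] [0.419 0.089 1.032] [[-0.0, -1.0, 0.0], [-0.99, 0.0, -0.12], [0.12, -0.0, -0.99]]
{'t': 0.1, 'joints': [-1.2575, 0.6158, -0.0126, 1.4247, 0.0081, 1.1034, -0.0404], 'eef_pos': [0.2164, 0.6121, 0.2032], 'orientation': [-1.5708, 0.0023, 1.231], 'contact_force': [0.4533, -0.7664, -0.3247], 'torque': [-0.0245, 0.0348, 0.0554], 'opening': 1.0}
[[ 0.333 -0.001 -0.943]
 [ 0.943 -0.002  0.333]
 [-0.002 -1.    -0.   ]]
```

View pics/side0.png

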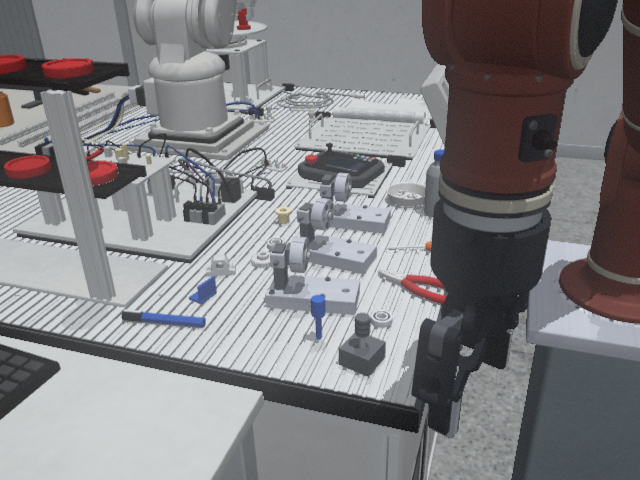

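View pics/top0.png

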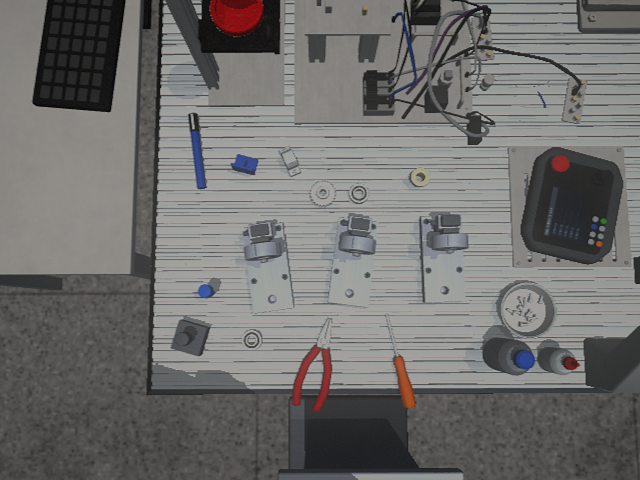

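```bash
python3 - <<'E'
from h import *
d=np.load("top0.npy");W=cloud("top",d);im=np.load("top0im.npy")
for u,v in [(272,299),(349,294),(446,290),(264,248),(355,240),(448,240),(190,337),(187,337),(206,291),(253,339),(420,177),(300,300),(240,340)]:
    print(u,v,W[v,u].round(4))
# idlers: base top plane z 20..30
for (a,b) in [((238,212),(300,315)),((325,205),(383,310)),((415,205),(475,306))]:
    sub=W[a[1]:b[1],a[0]:b[0]].reshape(-1,3);z=sub[:,2]
    m=(z>.019)&(z<.031);p=sub[m]
    r=cv2.minAreaRect((p[:,:2]*1000).astype(np.float32));print("base",m.sum(),r,cv2.boxPoints(r).round(1).tolist(),np.median(p[:,2]))
    m=(z>.06);p=sub[m];print("upper",m.sum(),p.min(0),p.max(0))
c=im[200:350,160:480,::-1];cv2.imwrite("pics/crop0.png",cv2.resize(c,None,fx=2.5,fy=2.5,interpolation=cv2.INTER_CUBIC))
s=np.load("side0im.npy")[270:390,260:420,::-1];cv2.imwrite("pics/crop1.png",cv2.resize(s,None,fx=5,fy=5,interpolation=cv2.INTER_CUBIC))
E
```

```text
272 299 [0.4439 0.1699 0.0029]
349 294 [0.4521 0.034  0.0068]
446 290 [ 0.4584 -0.1358  0.0132]
264 248 [0.5219 0.1743 0.1157]
355 240 [0.5341 0.0296 0.117 ]
448 240 [ 0.535  -0.1208  0.1065]
190 337 [0.3804 0.3004 0.0615]
187 337 [0.3811 0.3014 0.079 ]
206 291 [0.4557 0.2734 0.0723]
253 339 [ 0.374   0.2031 -0.0008]
420 177 [ 6.64e-01 -9.75e-02 -2.00e-04]
300 300 [ 0.4421  0.1206 -0.0038]
240 340 [0.3724 0.2258 0.0004]
base 2389 ((498.5287170410156, 177.09527587890625), (150.0291290283203, 70.21014404296875), 7.803953170776367) [[419.3999938964844, 201.6999969482422], [429.0, 132.10000610351562], [577.5999755859375, 152.5], [568.0999755859375, 222.10000610351562]] 0.02453060207113088
upper 1082 [0.50221703 0.1490668  0.0618858 ] [0.5672317  0.21242832 0.12006492]
base 2361 ((508.1137390136719, 28.214658737182617), (70.11473846435547, 150.1126251220703), 82.42269897460938) [[429.1000061035156, 3.4000000953674316], [577.9000244140625, -16.399999618530273], [587.0999755859375, 53.099998474121094], [438.29998779296875, 72.9000015258789]] 0.02456781832921222
upper 1091 [ 0.51241055 -0.00501005  0.06294418] [0.57643317 0.05578339 0.12272625]
base 2431 ((513.3919677734375, -128.66204833984375), (150.21710205078125, 71.10236358642578), 1.1943801641464233) [[437.6000061035156, -94.69999694824219], [439.0, -165.8000030517578], [589.2000122070312, -162.60000610351562], [587.7000122070312, -91.5999984741211]] 0.024504372633549557
upper 1104 [ 0.51768545 -0.15649375  0.06003861] [ 0.58148787 -0.09770618  0.11181517]
```

View pics/crop0.png

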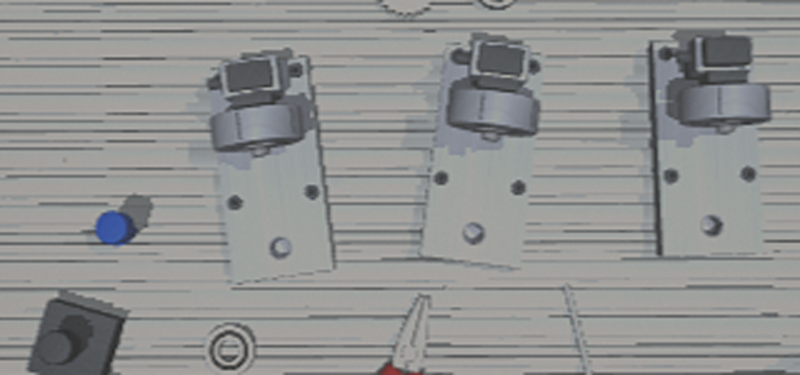

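View pics/crop1.png

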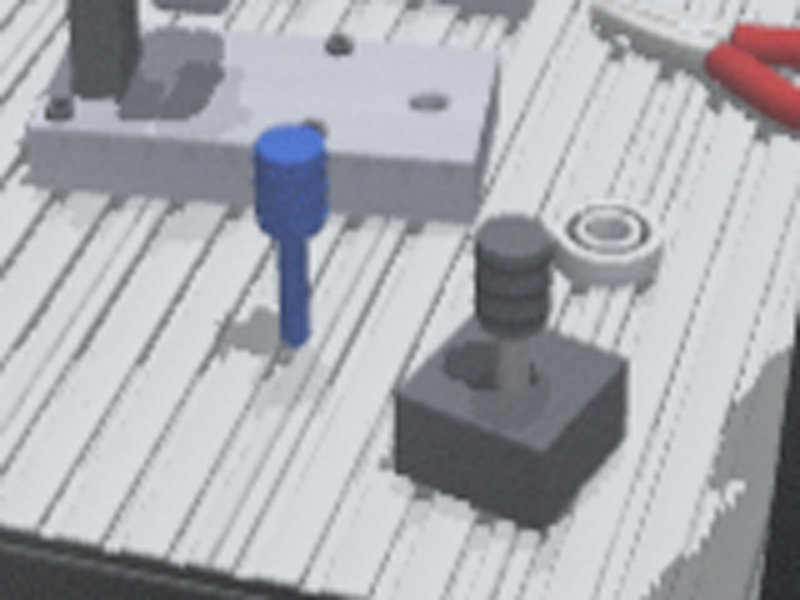

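```bash
cat >> h.py <<'E'
def pix(n,u,v,z):
    K,Rm,t=cam(n);r=Rm.T@np.array([(u-K[0,2])/K[0,0],(v-K[1,2])/K[1,1],1]);o=-Rm.T@t
    return o+r*(z-o[2])/r[2]
def proj(n,p):
    K,Rm,t=cam(n);q=K@(Rm@np.array(p)+t);return q[:2]/q[2]
E
python3 - <<'E'
from h import *
for n in("top","side"):
    d=np.load(n+"0.npy");W=cloud(n,d)
    for nm,c in(("L",(498.5,177.1)),("M",(508.1,28.2)),("R",(513.4,-128.7)),("pin",(381,301)),("blue",(455,273)),("bearing",(374,203)),("bush",(664,-97))):
        c=np.array(c)/1000;r=np.hypot(W[...,0]-c[0],W[...,1]-c[1])
        if nm in"LMR":
            m=(r<.09)&(W[...,2]>.019)&(W[...,2]<.031);p=W[m]
            q=cv2.minAreaRect((p[:,:2]*1000).astype(np.float32));print(n,nm,m.sum(),np.round(q[0],1),np.round(q[1],1),round(q[2],2),np.median(p[:,2]).round(4))
            a={"L":7.8,"M":-7.58,"R":1.2}[nm]*np.pi/180
            e=np.array([np.cos(a),np.sin(a)]);X=(W[...,:2]-c)@e;Y=(W[...,:2]-c)@np.array([-e[1],e[0]])
            m=(abs(X-.022)<.010)&(abs(Y)<.035)&(W[...,2]>.05);z=W[m][:,2];y=Y[m]
            if m.sum()>20:
                A=np.c_[y[abs(y)<.012]**2,y[abs(y)<.012],np.ones((abs(y)<.012).sum())];f=np.linalg.lstsq(A,z[abs(y)<.012],rcond=None)[0]
                print("   wheel rim top",np.percentile(z,[50,90,99]).round(4),"fit",f.round(4),"y0",(-f[1]/2/f[0]).round(4), "yrange",y.min().round(3),y.max().round(3))
            m=(X>.044)&(X<.068)&(abs(Y)<.03)&(W[...,2]>.05)
            if m.sum():print("   post z",np.percentile(W[m][:,2],[50,95]).round(4),X[m].min().round(3))
        else:
            m=(r<.025)&(W[...,2]>{"pin":.072,"blue":.066,"bearing":.006,"bush":.02}[nm])&(W[...,2]<.09);p=W[m]
            if m.sum()>3:
                q=cv2.minAreaRect((p[:,:2]*1000).astype(np.float32));print(n,nm,m.sum(),np.round(q[0],1),np.round(q[1],1),np.percentile(p[:,2],[50,95]).round(4))
# hole: dark-centroid in top image
im=np.load("top0im.npy");g=cv2.cvtColor(im,cv2.COLOR_RGB2GRAY).astype(float)
for nm,(x,y) in(("L",(444.0,169.6)),("M",(453.6,35.5)),("R",(458.4,-129.8))):
  for n in("top","side"):
    u,v=proj(n,(x/1000,y/1000,.025));print(nm,n,"pred",u.round(1),v.round(1))
  print(g[int(v)-1,0])
for nm,(x,y) in(("L",(444.0,169.6)),("M",(453.6,35.5)),("R",(458.4,-129.8))):
  for n in("top","side"):
    g=np.load(n+"0im.npy");u,v=proj(n,(x/1000,y/1000,.025));u,v=int(round(u)),int(round(v))
    c=cv2.resize(g[v-16:v+17,u-16:u+17,::-1],None,fx=8,fy=8,interpolation=cv2.INTER_NEAREST);cv2.circle(c,(132,132),2,(0,0,255),-1)
    cv2.imwrite(f"/tmp/{nm}{n}.png",c)
cv2.imwrite("pics/holes.png",np.vstack([np.hstack([cv2.imread(f"/tmp/{k}{n}.png") for k in"LMR"]) for n in("top","side")]))
E
```

```text
top L 2389 [498.5 177.1] [150.   70.2] 7.8 0.0245
   wheel rim top [0.1125 0.117  0.1191] fit [-1.59031e+01  5.80000e-03  1.16400e-01] y0 0.0002 yrange -0.03 0.03
   post z [0.0974 0.1015] 0.044
top M 2361 [508.1  28.2] [ 70.1 150.1] 82.42 0.0246
   wheel rim top [0.1137 0.1186 0.1209] fit [-1.70821e+01 -1.37000e-02  1.18100e-01] y0 -0.0004 yrange -0.03 0.03
   post z [0.098 0.102] 0.044
top R 2431 [ 513.4 -128.7] [150.2  71.1] 1.19 0.0245
   wheel rim top [0.1043 0.1089 0.1105] fit [-1.5506e+01  7.3000e-03  1.0850e-01] y0 0.0002 yrange -0.028 0.03
   post z [0.0964 0.1014] 0.044
top pin 156 [378.9 310.3] [20.7 21.1] [0.079 0.082]
top blue 149 [456.  276.7] [20.3 21.8] [0.074  0.0766]
top bearing 264 [373.6 205.7] [32.8 34.8] [0.0102 0.0131]
top bush 244 [658.5 -92.1] [33.  33.5] [0.0272 0.0303]
side L 1992 [500.5 175.6] [151.2  76.7] 7.55 0.0252
   wheel rim top [0.0997 0.1161 0.1179] fit [ 5.1993 -0.0788  0.1059] y0 0.0076 yrange -0.026 0.03
   post z [0.0861 0.1008] 0.044
side M 1344 [499.4  28.7] [ 75.4 130.3] 82.24 0.0253
   wheel rim top [0.0983 0.1168 0.1195] fit [21.7605  0.2158  0.0991] y0 -0.005 yrange -0.03 0.033
   post z [0.0851 0.1011] 0.044
side R 954 [ 501.6 -129.5] [125.6  79.3] 3.05 0.0252
   wheel rim top [0.0894 0.1079 0.1097] fit [-33.4962   0.0425   0.096 ] y0 0.0006 yrange -0.024 0.031
   post z [0.0849 0.101 ] 0.044
side pin 172 [379.6 310.4] [21.3 21.3] [0.0793 0.0812]
side blue 157 [457.4 278.4] [21.6 23.5] [0.074  0.0761]
side bearing 261 [374.5 205.2] [35.2 36.1] [0.0106 0.0125]
side bush 118 [659.7 -92.3] [33.4 33.9] [0.0277 0.0305]
L top pred 271.2 298.6
L side pred 346.1 290.2
85.0
M top pred 348.7 292.8
M side pred 360.9 251.9
135.0
R top pred 444.0 289.7
R side pred 378.6 214.6
135.0
```

View pics/holes.png

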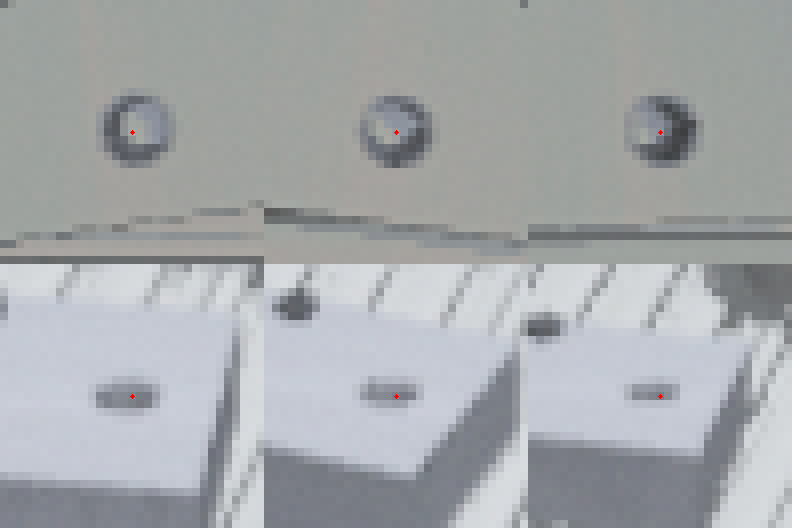

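```bash
cat >> h.py <<'E'
ID={"L":((.4985,.1771),7.8),"M":((.5081,.0282),-7.58),"R":((.5134,-.1287),1.2)}
def bp(k,X,Y):
    c,a=ID[k];a=np.radians(a);return np.array([c[0]+X*np.cos(a)-Y*np.sin(a),c[1]+X*np.sin(a)+Y*np.cos(a)])
def plan(xy,z,yaw):
    "first turn about tool y, then shift in cm in turned tool axes"
    s=st();M=R.from_euler('xyz',s["orientation"]).as_matrix()
    xt=np.array([np.cos(np.radians(yaw)),np.sin(np.radians(yaw)),0]);yt=np.array([0,0,-1.]);T=np.stack([xt,yt,np.cross(xt,yt)],1)
    print("rotvec deg",np.degrees(R.from_matrix(M.T@T).as_rotvec()).round(2),"shift cm",(T.T@(np.array([*xy,z])-s["eef_pos"])*100).round(2))
E
python3 - <<'E'
from h import *
print(bp("L",.02,.014));plan(bp("L",.02,.014),.155,97.8)
E
```

```text
[0.51641494 0.19368478]
{'t': 0.1, 'joints': [-1.2575, 0.6158, -0.0126, 1.4247, 0.0081, 1.1034, -0.0404], 'eef_pos': [0.2164, 0.6121, 0.2032], 'orientation': [-1.5708, 0.0023, 1.231], 'contact_force': [0.4533, -0.7664, -0.3247], 'torque': [-0.0245, 0.0348, 0.0554], 'opening': 1.0}
rotvec deg [ -0.03 -27.27  -0.13] shift cm [-45.53   4.82 -24.05]
```

apply_moves(
  series=[1, 0, 0, 0, 0, -6.82, 0, 1, 0, 0, 0, 0, -6.82, 0, 1, 0, 0, 0, 0, -6.82, 0, 1, 0, 0, 0, 0, -6.82, 0, 1, -3, 0.2, -1.6, 0, 0, 0, 1, -3, 0.2, -1.6, 0, 0, 0, 1, -3, 0.2, -1.6, 0, 0, 0, 1, -3, 0.2, -1.6, 0, 0, 0, 1, -3, 0.2, -1.6, 0, 0, 0, 1, -3, 0.2, -1.6, 0, 0, 0, 1, -3, 0.2, -1.6, 0, 0, 0, 1, -3, 0.2, -1.6, 0, 0, 0, 1, -3, 0.2, -1.6, 0, 0, 0, 1, -3, 0.2, -1.6, 0, 0, 0, 1, -3, 0.2, -1.6, 0, 0, 0, 1, -3, 0.2, -1.6, 0, 0, 0, 1, -3, 0.2, -1.6, 0, 0, 0, 1, -3, 0.2, -1.6, 0, 0, 0, 1, 0, 0, 0, 0, 0, 0],
)

```text
t: 1.68
eef_pos: [0.5004, 0.2175, 0.1753]
orientation: [-1.572, 0.007, 1.694]
contact_force: [0.5, -2.0, 0.0]
opening: -0.0
```

```bash
python3 - <<'E'
from h import *
plan(bp("L",.02,.014),.155,97.8)
E
```

```text
{'t': 1.6833, 'joints': [-0.3843, 0.4865, -0.1049, 1.7647, 0.0719, 0.8954, 1.1714], 'eef_pos': [0.5004, 0.2175, 0.1753], 'orientation': [-1.5719, 0.0071, 1.6936], 'contact_force': [0.5403, -2.0364, 0.0257], 'torque': [-0.1014, -0.0445, 0.0256], 'opening': -0.0003}
rotvec deg [ 0.06 -0.76 -0.41] shift cm [-2.58  2.03 -1.26]
```

apply_moves(
  series=[1, -1.3, 0.5, -0.6, 0, -0.7, 0, 1, -1.3, 0.5, -0.6, 0, 0, 0, 1, 0, 0, 0, 0, 0, 0, 1, 0, 0, 0, 0, 0, 0, 1, 0, 0, 0, 0, 0, 0],
)

```text
t: 2.1
eef_pos: [0.5105, 0.2043, 0.1662]
orientation: [-1.57, -0.001, 1.721]
contact_force: [-0.1, 0.4, -0.4]
opening: 0.002
```

```bash
python3 - <<'E'
from h import *
plan(bp("L",.02,.014),.135,97.8)
E
```

```text
{'t': 2.1, 'joints': [-0.3426, 0.5034, -0.1164, 1.7646, 0.0715, 0.8781, 1.2302], 'eef_pos': [0.5105, 0.2043, 0.1662], 'orientation': [-1.5702, -0.0009, 1.7205], 'contact_force': [-0.1012, 0.4433, -0.4352], 'torque': [0.003, 0.0354, -0.0152], 'opening': 0.0016}
rotvec deg [-0.04  0.78  0.05] shift cm [-1.13  3.12 -0.44]
```

apply_moves(
  series=[1, -1.1, 1.5, -0.4, 0, 0.8, 0, 1, 0, 1.5, 0, 0, 0, 0, 1, 0, 0, 0, 0, 0, 0, 1, 0, 0, 0, 0, 0, 0, 1, 0, 0, 0, 0, 0, 0, 1, 0, 0, 0, 0, 0, 0],
)

```text
t: 2.6
eef_pos: [0.5171, 0.1941, 0.1373]
orientation: [-1.573, -0.001, 1.707]
contact_force: [-0.1, 0.4, -0.2]
opening: -0.003
```

```bash
python3 - <<'E'
from h import *
plan(bp("L",.02,.014),.125,97.8)
im,d=env.get_image("side");cv2.imwrite("pics/s1.png",im[100:400,200:560,::-1].repeat(2,0).repeat(2,1))
E
```

```text
{'t': 2.6, 'joints': [-0.3273, 0.5412, -0.108, 1.7933, 0.0762, 0.8091, 1.2344], 'eef_pos': [0.5171, 0.1941, 0.1373], 'orientation': [-1.5726, -0.001, 1.7069], 'contact_force': [-0.1408, 0.3883, -0.1944], 'torque': [-0.058, 0.0379, 0.0039], 'opening': -0.0026}
rotvec deg [ 0.11 -0.    0.06] shift cm [-0.04  1.23  0.07]
```

View pics/s1.png

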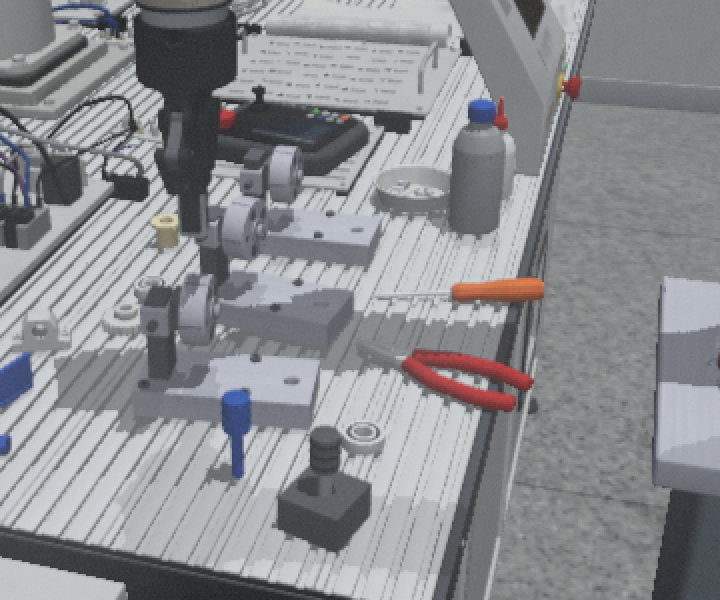

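apply_moves(
  series=[1, 0, 0.4, 0, 0, 0, 0, 1, 0, 0.3, 0, 0, 0, 0, 1, 0, 0.3, 0, 0, 0, 0, 1, 0, 0, 0, 0, 0, 0, 1, 0, 0, 0, 0, 0, 0, 1, 0, 0, 0, 0, 0, 0],
)

```text
t: 3.15
eef_pos: [0.5168, 0.1928, 0.1261]
orientation: [-1.571, 0.0, 1.705]
contact_force: [-0.3, 0.3, -0.2]
opening: 0.003
```

apply_moves(
  series=[1, 0, 0.2, 0, 0, 0, 0, 1, 0, 0.2, 0, 0, 0, 0, 1, 0, 0, 0, 0, 0, 0, 1, 0, 0, 0, 0, 0, 0, 1, 0, 0, 0, 0, 0, 0],
)

```text
t: 3.57
eef_pos: [0.5168, 0.1929, 0.1222]
orientation: [-1.571, 0.0, 1.705]
contact_force: [-0.1, 0.1, 0.4]
opening: 0.001
```

apply_moves(
  series=[1, 0, 0.2, 0, 0, 0, 0, 1, 0, 0, 0, 0, 0, 0, 1, 0, 0, 0, 0, 0, 0, 1, 0, 0, 0, 0, 0, 0],
)

```text
t: 3.9
eef_pos: [0.5168, 0.1928, 0.1202]
orientation: [-1.571, 0.0, 1.705]
contact_force: [0.6, -0.1, 0.9]
opening: 0.003
```

apply_moves(
  series=[1, 0, 0.2, 0, 0, 0, 0, 1, 0, 0, 0, 0, 0, 0, 1, 0, 0, 0, 0, 0, 0, 1, 0, 0, 0, 0, 0, 0],
)

```text
t: 4.23
eef_pos: [0.5168, 0.1928, 0.1181]
orientation: [-1.571, 0.0, 1.705]
contact_force: [-0.5, -0.5, 0.5]
opening: -0.0
```

```bash
python3 - <<'E'
from h import *
im,d=env.get_image("side");cv2.imwrite("pics/s2.png",cv2.resize(im[160:300,250:390,::-1],None,fx=4,fy=4,interpolation=cv2.INTER_CUBIC))
im2,d2=env.get_image("top");cv2.imwrite("pics/t2.png",cv2.resize(im2[180:320,210:350,::-1],None,fx=4,fy=4,interpolation=cv2.INTER_CUBIC))
W=cloud("side",d);v,u=np.where((abs(W[...,0]-.517)<.025)&(abs(W[...,1]-.193)<.03)&(W[...,2]>.1)&(W[...,2]<.2))
dark=im[v,u].mean(1)<80
p=W[v,u][dark];print(len(p),np.percentile(p,[1,50,99],axis=0).round(3))
st()
E
```

```text
294 [[0.501 0.166 0.101]
 [0.512 0.204 0.175]
 [0.54  0.222 0.199]]
{'t': 4.3333, 'joints': [-0.3284, 0.5662, -0.1045, 1.8132, 0.0807, 0.7664, 1.2306], 'eef_pos': [0.5168, 0.1929, 0.1182], 'orientation': [-1.5707, -0.0, 1.7055], 'contact_force': [-0.6004, -0.1419, 0.4601], 'torque': [-0.025, -0.0476, -0.0058], 'opening': -0.0028}
```

View pics/s2.png

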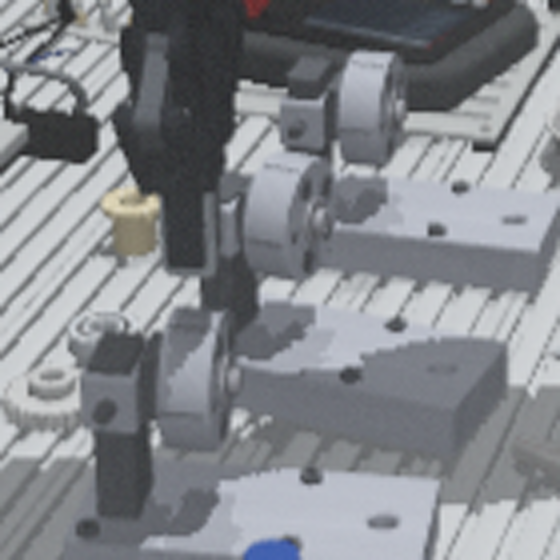

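View pics/t2.png

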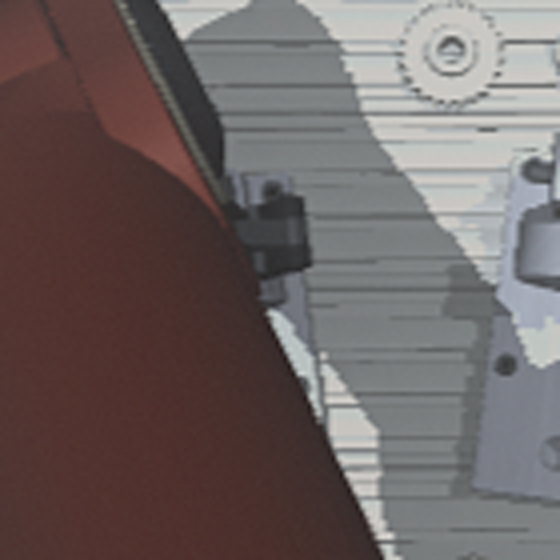

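```bash
python3 - <<'E'
from h import *
im,d=env.get_image("side");W=cloud("side",d)
for v in range(216,250,2): print(v,[ (im[v,u].mean().astype(int),*(W[v,u]*1000).round(0).astype(int)) for u in (292,297,301)])
print(proj("side",(.517,.206,.110)),proj("side",(*bp("L",.022,0),.117)),proj("side",(*bp("L",.011,0),.117)))
E
```

```text
216 [(np.int64(63), np.int64(520), np.int64(207), np.int64(171)), (np.int64(62), np.int64(512), np.int64(205), np.int64(171)), (np.int64(94), np.int64(508), np.int64(198), np.int64(169))]
218 [(np.int64(57), np.int64(521), np.int64(205), np.int64(167)), (np.int64(63), np.int64(511), np.int64(208), np.int64(169)), (np.int64(101), np.int64(509), np.int64(197), np.int64(164))]
220 [(np.int64(59), np.int64(521), np.int64(206), np.int64(163)), (np.int64(60), np.int64(513), np.int64(205), np.int64(164)), (np.int64(97), np.int64(508), np.int64(199), np.int64(162))]
222 [(np.int64(59), np.int64(521), np.int64(207), np.int64(161)), (np.int64(59), np.int64(514), np.int64(203), np.int64(160)), (np.int64(87), np.int64(510), np.int64(195), np.int64(157))]
224 [(np.int64(54), np.int64(522), np.int64(203), np.int64(155)), (np.int64(57), np.int64(513), np.int64(206), np.int64(158)), (np.int64(86), np.int64(509), np.int64(198), np.int64(154))]
226 [(np.int64(82), np.int64(522), np.int64(203), np.int64(152)), (np.int64(58), np.int64(514), np.int64(202), np.int64(152)), (np.int64(99), np.int64(509), np
[... 1489 characters left out ...]
.int64(515), np.int64(187), np.int64(116))]
244 [(np.int64(116), np.int64(527), np.int64(196), np.int64(115)), (np.int64(116), np.int64(519), np.int64(193), np.int64(115)), (np.int64(167), np.int64(513), np.int64(191), np.int64(114))]
246 [(np.int64(129), np.int64(526), np.int64(198), np.int64(112)), (np.int64(115), np.int64(519), np.int64(195), np.int64(112)), (np.int64(180), np.int64(512), np.int64(194), np.int64(112))]
248 [(np.int64(126), np.int64(526), np.int64(199), np.int64(109)), (np.int64(163), np.int64(517), np.int64(199), np.int64(111)), (np.int64(179), np.int64(511), np.int64(197), np.int64(110))]
[295.67444671 250.47137099] [299.0819909  238.98785441] [305.69669693 239.41818067]
```

```bash
python3 - <<'E'
from h import *
d=np.load("side0.npy");im=np.load("side0im.npy");W=cloud("side",d)
m=(np.hypot(W[...,0]-.2164,W[...,1]-.6121)<.1)&(W[...,2]>.12)&(W[...,2]<.4)
p=W[m];print(m.sum(),p.min(0),p.max(0))
for z in np.arange(.15,.34,.01):
    q=p[abs(p[:,2]-z)<.005]
    if len(q):
        e=(q[:,:2]-[.2164,.6121])
        X=e@[.333,.943];Z=e@[-.943,.333];print(z.round(3),len(q),"x",X.min().round(3),X.max().round(3),"z",Z.min().round(3),Z.max().round(3))
im,d=env.get_image("side");W=cloud("side",d);p=W[(np.hypot(W[...,0]-.517,W[...,1]-.193)<.1)&(W[...,2]>.12)&(W[...,2]<.4)]
print()
for z in np.arange(.12,.34,.01):
    q=p[abs(p[:,2]-z)<.005]
    if len(q):
        e=(q[:,:2]-[.5168,.1928]);a=np.radians(97.8)
        X=e@[np.cos(a),np.sin(a)];Z=e@[-np.sin(a),np.cos(a)];print(z.round(3),len(q),"x",X.min().round(3),X.max().round(3),"z",Z.min().round(3),Z.max().round(3))
E
```

```text
15480 [0.17942878 0.54543719 0.24193171] [0.25408804 0.68602669 0.39999987]
0.24 56 x -0.045 0.049 z -0.009 0.009
0.25 413 x -0.05 0.056 z -0.012 0.011
0.26 569 x -0.05 0.057 z -0.011 0.011
0.27 498 x -0.05 0.057 z -0.011 0.011
0.28 233 x -0.054 0.056 z -0.002 0.012
0.29 475 x -0.074 0.075 z -0.012 0.014
0.3 1106 x -0.075 0.075 z -0.013 0.017
0.31 889 x -0.074 0.074 z -0.013 0.017
0.32 1049 x -0.034 0.072 z -0.017 0.019
0.33 1250 x -0.022 0.071 z -0.02 0.02
0.34 1493 x -0.015 0.07 z -0.02 0.019

0.15 59 x -0.006 0.013 z -0.011 0.011
0.16 87 x -0.009 0.017 z -0.011 0.011
0.17 90 x -0.002 0.015 z -0.011 0.011
0.18 68 x -0.007 0.017 z -0.01 0.012
0.19 56 x -0.024 0.031 z -0.011 0.014
0.2 118 x -0.034 0.039 z -0.012 0.013
0.21 115 x -0.043 0.049 z -0.012 0.017
0.22 156 x -0.054 0.056 z -0.016 0.017
0.23 202 x -0.055 0.063 z -0.018 0.017
0.24 247 x -0.058 0.064 z -0.02 0.02
0.25 248 x -0.032 0.049 z -0.019 0.02
0.26 146 x -0.018 0.044 z -0.011 0.012
0.27 122 x 0.015 0.041 z -0.031 0.033
0.28 325 x -0.004 0.039 z -0.035 0.038
0.29 333 x -0.008 0.04 z -0.034 0.038
0.3 346 x -0.008 0.041 z -0.035 0.037
0.31 367 x -0.005 0.039 z -0.034 0.038
0.32 406 x -0.022 0.038 z -0.037 0.038
0.33 278 x -0.007 0.037 z -0.034 0.035
0.34 374 x -0.011 0.037 z -0.034 0.036
```

The shut fingertips measure about z=0.145 while the TCP reads 0.118, so they sit about 27 mm behind the TCP, not 8 mm ahead. The start image shows the same 35 mm offset. I'll go by the measured tip and confirm it by feel.

apply_moves(
  series=[1, 0, 0.7, 0, 0, 0, 0, 1, 0, 0.7, 0, 0, 0, 0, 1, 0, 0.6, 0, 0, 0, 0, 1, 0, 0, 0, 0, 0, 0, 1, 0, 0, 0, 0, 0, 0, 1, 0, 0, 0, 0, 0, 0],
)

```text
t: 4.93
eef_pos: [0.5168, 0.1928, 0.0981]
orientation: [-1.571, 0.0, 1.705]
contact_force: [-0.3, -0.3, 0.1]
opening: 0.003
```

apply_moves(
  series=[1, 0, 0.3, 0, 0, 0, 0, 1, 0, 0.3, 0, 0, 0, 0, 1, 0, 0, 0, 0, 0, 0, 1, 0, 0, 0, 0, 0, 0, 1, 0, 0, 0, 0, 0, 0],
)

```text
t: 5.35
eef_pos: [0.5168, 0.1929, 0.0922]
orientation: [-1.571, 0.0, 1.705]
contact_force: [0.3, -0.5, -0.2]
opening: -0.002
```

apply_moves(
  series=[1, 0, 0.2, 0, 0, 0, 0, 1, 0, 0.2, 0, 0, 0, 0, 1, 0, 0, 0, 0, 0, 0, 1, 0, 0, 0, 0, 0, 0, 1, 0, 0, 0, 0, 0, 0],
)

```text
t: 5.77
eef_pos: [0.5171, 0.1935, 0.0886]
orientation: [-1.572, -0.001, 1.706]
contact_force: [0.1, 1.3, 2.4]
opening: 0.001
```

apply_moves(
  series=[1, 0, 0.2, 0, 0, 0, 0, 1, 0, 0.1, 0, 0, 0, 0, 1, 0, 0, 0, 0, 0, 0, 1, 0, 0, 0, 0, 0, 0, 1, 0, 0, 0, 0, 0, 0],
)

```text
t: 6.18
eef_pos: [0.5171, 0.1933, 0.0855]
orientation: [-1.572, -0.001, 1.706]
contact_force: [-0.7, 1.9, 5.6]
opening: -0.002
```

apply_moves(
  series=[1, -0.2, 0, 0, 0, 0, 0, 1, -0.2, 0, 0, 0, 0, 0, 1, -0.2, 0, 0, 0, 0, 0, 1, -0.2, 0, 0, 0, 0, 0],
)

```text
t: 6.52
eef_pos: [0.5183, 0.1845, 0.0856]
orientation: [-1.571, 0.001, 1.705]
contact_force: [-1.2, -0.3, 6.1]
opening: -0.002
```

apply_moves(
  series=[1, -0.2, 0, 0, 0, 0, 0, 1, -0.2, 0, 0, 0, 0, 0, 1, -0.2, 0, 0, 0, 0, 0, 1, -0.2, 0, 0, 0, 0, 0],
)

```text
t: 6.85
eef_pos: [0.5194, 0.1762, 0.0856]
orientation: [-1.571, 0.001, 1.705]
contact_force: [-0.6, -0.2, 5.3]
opening: 0.002
```

apply_moves(
  series=[1, -0.2, 0, 0, 0, 0, 0, 1, -0.2, 0, 0, 0, 0, 0, 1, -0.2, 0, 0, 0, 0, 0],
)

```text
t: 7.1
eef_pos: [0.5203, 0.1701, 0.0856]
orientation: [-1.571, 0.001, 1.705]
contact_force: [-0.4, -0.8, 5.9]
opening: -0.002
```

apply_moves(
  series=[1, -0.2, 0, 0, 0, 0, 0, 1, -0.2, 0, 0, 0, 0, 0, 1, -0.2, 0, 0, 0, 0, 0],
)

```text
t: 7.35
eef_pos: [0.5212, 0.1633, 0.0854]
orientation: [-1.571, 0.002, 1.704]
contact_force: [0.6, -0.4, 5.0]
opening: -0.002
```

apply_moves(
  series=[1, -0.2, -0.4, 0, 0, 0, 0, 1, -0.2, -2, 0, 0, 0, 0, 1, 0, -3.5, 0, 0, 0, 0, 1, 0, 0, 0, 0, 0, 0],
)

```text
t: 7.68
eef_pos: [0.5243, 0.1617, 0.149]
orientation: [-1.58, -0.001, 1.705]
contact_force: [1.5, 0.3, -0.0]
opening: 0.0
```

```bash
python3 - <<'E'
from h import *
plan(bp("M",.02,.014),.110,82.42)
E
```

```text
{'t': 7.6833, 'joints': [-0.2639, 0.5184, -0.1135, 1.7967, 0.0777, 0.8217, 1.2896], 'eef_pos': [0.5243, 0.1617, 0.149], 'orientation': [-1.5798, -0.0014, 1.7046], 'contact_force': [1.4752, 0.287, -0.0163], 'torque': [0.0366, -0.0738, -0.0268], 'opening': 0.0004}
rotvec deg [ 0.5  15.25  0.15] shift cm [-12.05   3.9   -2.15]
```

apply_moves(
  series=[1, 0, 0, 0, 0, 5.1, 0, 1, 0, 0, 0, 0, 5.1, 0, 1, 0, 0, 0, 0, 5.05, 0, 1, -3, 0, -0.5, 0, 0, 0, 1, -3, 0, -0.5, 0, 0, 0, 1, -3, 0, -0.5, 0, 0, 0, 1, -3, 0, -0.5, 0, 0, 0, 1, 0, 1, 0, 0, 0, 0, 1, 0, 1, 0, 0, 0, 0, 1, 0, 1, 0, 0, 0, 0, 1, 0, 0, 0, 0, 0, 0, 1, 0, 0, 0, 0, 0, 0, 1, 0, 0, 0, 0, 0, 0, 1, 0, 0, 0, 0, 0, 0],
)

```text
t: 8.85
eef_pos: [0.5255, 0.0405, 0.1145]
orientation: [-1.571, -0.0, 1.441]
contact_force: [-0.2, 0.6, 0.3]
opening: 0.001
```

```bash
python3 - <<'E'
from h import *
plan(bp("M",.02,.014),.096,82.42)
E
```

```text
{'t': 8.85, 'joints': [-0.0925, 0.538, -0.0383, 1.8862, 0.0295, 0.7172, 1.2933], 'eef_pos': [0.5255, 0.0405, 0.1145], 'orientation': [-1.5714, -0.0004, 1.4409], 'contact_force': [-0.1648, 0.58, 0.2915], 'torque': [-0.0513, -0.0122, -0.041], 'opening': 0.0007}
rotvec deg [0.03 0.14 0.03] shift cm [-0.05  1.85 -0.44]
```

apply_moves(
  series=[1, 0, 0.7, -0.4, 0, 0, 0, 1, 0, 0.7, 0, 0, 0, 0, 1, 0, 0.5, 0, 0, 0, 0, 1, 0, 0.2, 0, 0, 0, 0, 1, 0, 0.2, 0, 0, 0, 0, 1, 0, 0, 0, 0, 0, 0, 1, 0, 0, 0, 0, 0, 0, 1, 0, 0, 0, 0, 0, 0],
)

```text
t: 9.52
eef_pos: [0.5293, 0.0389, 0.0914]
orientation: [-1.571, 0.0, 1.439]
contact_force: [0.4, -0.5, 0.6]
opening: 0.003
```

apply_moves(
  series=[1, 0, 0.2, 0, 0, 0, 0, 1, 0, 0.2, 0, 0, 0, 0, 1, 0, 0.1, 0, 0, 0, 0, 1, 0, 0, 0, 0, 0, 0, 1, 0, 0, 0, 0, 0, 0, 1, 0, 0, 0, 0, 0, 0],
)

```text
t: 10.02
eef_pos: [0.5298, 0.0397, 0.0868]
orientation: [-1.572, -0.001, 1.44]
contact_force: [-0.4, 1.3, 5.3]
opening: 0.001
```

apply_moves(
  series=[1, -0.2, 0, 0, 0, 0, 0, 1, -0.2, 0, 0, 0, 0, 0, 1, -0.2, 0, 0, 0, 0, 0, 1, -0.2, 0, 0, 0, 0, 0],
)

```text
t: 10.35
eef_pos: [0.5286, 0.031, 0.0868]
orientation: [-1.572, -0.0, 1.439]
contact_force: [-0.4, 0.2, 6.0]
opening: -0.002
```

apply_moves(
  series=[1, -0.2, 0, 0, 0, 0, 0, 1, -0.2, 0, 0, 0, 0, 0, 1, -0.2, 0, 0, 0, 0, 0, 1, -0.2, 0, 0, 0, 0, 0],
)

```text
t: 10.68
eef_pos: [0.5275, 0.0226, 0.0868]
orientation: [-1.572, 0.0, 1.439]
contact_force: [-0.3, -0.1, 5.4]
opening: 0.001
```

apply_moves(
  series=[1, -0.2, 0, 0, 0, 0, 0, 1, -0.2, 0, 0, 0, 0, 0, 1, -0.2, 0, 0, 0, 0, 0],
)

```text
t: 10.93
eef_pos: [0.5266, 0.0166, 0.0868]
orientation: [-1.572, 0.001, 1.439]
contact_force: [-0.5, -0.8, 6.3]
opening: 0.004
```

apply_moves(
  series=[1, -0.2, 0, 0, 0, 0, 0, 1, -0.2, 0, 0, 0, 0, 0, 1, -0.2, 0, 0, 0, 0, 0],
)

```text
t: 11.18
eef_pos: [0.5257, 0.0098, 0.0867]
orientation: [-1.572, 0.002, 1.438]
contact_force: [-1.0, -1.1, 4.5]
opening: -0.003
```

apply_moves(
  series=[1, -0.2, -0.4, 0, 0, 0, 0, 1, -0.2, -2, 0, 0, 0, 0, 1, 0, -3, 0, 0, 0, 0, 1, 0, 0, 0, 0, 0, 0, 1, 0, 0, 0, 0, 0, 0],
)

```text
t: 11.6
eef_pos: [0.5258, 0.0071, 0.1415]
orientation: [-1.574, -0.0, 1.439]
contact_force: [-0.8, -0.1, -0.5]
opening: -0.002
```

```bash
python3 - <<'E'
from h import *
plan(bp("R",.018,.015),.105,91.2)
E
```

```text
{'t': 11.6, 'joints': [-0.0255, 0.498, -0.0438, 1.863, 0.0302, 0.7782, 1.3536], 'eef_pos': [0.5258, 0.0071, 0.1415], 'orientation': [-1.5739, -0.0003, 1.439], 'contact_force': [-0.792, -0.058, -0.4832], 'torque': [-0.0042, 0.0697, 0.0651], 'opening': -0.0024}
rotvec deg [ 0.18 -8.75  0.01] shift cm [-12.05   3.65  -0.27]
```

apply_moves(
  series=[1, 0, 0, 0, 0, -4.4, 0, 1, 0, 0, 0, 0, -4.35, 0, 1, -3, 0, -0.1, 0, 0, 0, 1, -3, 0, -0.1, 0, 0, 0, 1, -3, 0, -0.1, 0, 0, 0, 1, -3.05, 0, 0, 0, 0, 0, 1, 0, 1.2, 0, 0, 0, 0, 1, 0, 1.2, 0, 0, 0, 0, 1, 0, 1.2, 0, 0, 0, 0, 1, 0, 0, 0, 0, 0, 0, 1, 0, 0, 0, 0, 0, 0, 1, 0, 0, 0, 0, 0, 0, 1, 0, 0, 0, 0, 0, 0],
)

```text
t: 12.68
eef_pos: [0.5308, -0.113, 0.1046]
orientation: [-1.572, 0.0, 1.592]
contact_force: [0.3, -0.6, 1.0]
opening: -0.002
```

```bash
python3 - <<'E'
from h import *
plan(bp("R",.018,.015),.084,91.2)
E
```

```text
{'t': 12.6833, 'joints': [0.2239, 0.5727, -0.0827, 1.8519, 0.0681, 0.7189, 1.6955], 'eef_pos': [0.5308, -0.113, 0.1046], 'orientation': [-1.5715, 0.0002, 1.5924], 'contact_force': [0.2646, -0.5589, 1.0388], 'torque': [0.0022, -0.0115, -0.0243], 'opening': -0.0023}
rotvec deg [ 0.04  0.04 -0.01] shift cm [-0.03  2.06 -0.02]
```

apply_moves(
  series=[1, 0, 0.9, 0, 0, 0, 0, 1, 0, 0.8, 0, 0, 0, 0, 1, 0, 0.4, 0, 0, 0, 0, 1, 0, 0.2, 0, 0, 0, 0, 1, 0, 0, 0, 0, 0, 0, 1, 0, 0, 0, 0, 0, 0, 1, 0, 0, 0, 0, 0, 0],
)

```text
t: 13.27
eef_pos: [0.5308, -0.1131, 0.0813]
orientation: [-1.571, 0.0, 1.592]
contact_force: [0.3, -0.1, 0.0]
opening: 0.0
```

apply_moves(
  series=[1, 0, 0.2, 0, 0, 0, 0, 1, 0, 0.2, 0, 0, 0, 0, 1, 0, 0, 0, 0, 0, 0, 1, 0, 0, 0, 0, 0, 0, 1, 0, 0, 0, 0, 0, 0],
)

```text
t: 13.68
eef_pos: [0.531, -0.1132, 0.0777]
orientation: [-1.572, 0.0, 1.592]
contact_force: [0.4, 0.4, 5.4]
opening: -0.004
```

apply_moves(
  series=[1, 0, 0.1, 0, 0, 0, 0, 1, -0.1, 0, 0, 0, 0, 0, 1, -0.2, 0, 0, 0, 0, 0, 1, -0.2, 0, 0, 0, 0, 0],
)

```text
t: 14.02
eef_pos: [0.531, -0.1145, 0.0765]
orientation: [-1.571, -0.004, 1.594]
contact_force: [-0.7, 6.8, 6.1]
opening: 0.003
```

apply_moves(
  series=[1, -0.2, 0, 0, 0, 0, 0, 1, -0.2, 0, 0, 0, 0, 0, 1, -0.2, 0, 0, 0, 0, 0],
)

```text
t: 14.27
eef_pos: [0.5312, -0.1206, 0.0766]
orientation: [-1.571, -0.004, 1.595]
contact_force: [-0.3, 3.6, 7.0]
opening: -0.004
```

apply_moves(
  series=[1, -0.2, 0, 0, 0, 0, 0, 1, -0.2, 0, 0, 0, 0, 0, 1, -0.2, 0, 0, 0, 0, 0],
)

```text
t: 14.52
eef_pos: [0.5313, -0.1275, 0.0766]
orientation: [-1.571, -0.003, 1.594]
contact_force: [-0.5, 4.2, 6.8]
opening: 0.003
```

apply_moves(
  series=[1, -0.2, 0, 0, 0, 0, 0, 1, -0.2, 0, 0, 0, 0, 0, 1, -0.2, 0, 0, 0, 0, 0],
)

```text
t: 14.77
eef_pos: [0.5315, -0.1335, 0.0767]
orientation: [-1.571, -0.003, 1.594]
contact_force: [-1.3, 3.2, 6.0]
opening: 0.0
```

apply_moves(
  series=[1, -0.2, 0, 0, 0, 0, 0, 1, -0.2, 0, 0, 0, 0, 0, 1, -0.2, 0, 0, 0, 0, 0, 1, -0.2, 0, 0, 0, 0, 0, 1, -0.2, 0, 0, 0, 0, 0],
)

```text
t: 15.18
eef_pos: [0.5316, -0.1443, 0.0766]
orientation: [-1.572, -0.002, 1.593]
contact_force: [-0.6, 2.2, 6.0]
opening: -0.001
```

apply_moves(
  series=[1, -0.2, -0.4, 0, 0, 0, 0, 1, -0.2, -2, 0, 0, 0, 0, 1, 0, -3, 0, 0, 0, 0, 1, 0, -3, 0, 0, 0, 0, 1, 0, 0, 0, 0, 0, 0, 1, 0, 0, 0, 0, 0, 0],
)

```text
t: 15.68
eef_pos: [0.532, -0.1507, 0.1615]
orientation: [-1.574, 0.001, 1.591]
contact_force: [-0.3, 0.5, -1.2]
opening: -0.001
```

```bash
python3 - <<'E'
from h import *
im,d=env.get_image("top");cv2.imwrite("pics/t3.png",cv2.resize(im[190:320,230:480,::-1],None,fx=3,fy=3,interpolation=cv2.INTER_CUBIC))
im,d=env.get_image("side");cv2.imwrite("pics/s3.png",cv2.resize(im[150:320,240:420,::-1],None,fx=3.3,fy=3.3,interpolation=cv2.INTER_CUBIC))
plan((.3793,.3103),.130,91.2)
E
```

```text
{'t': 15.7833, 'joints': [0.2987, 0.5136, -0.0945, 1.7686, 0.0614, 0.8649, 1.768], 'eef_pos': [0.5301, -0.1501, 0.1592], 'orientation': [-1.5682, -0.0003, 1.5917], 'contact_force': [-0.7812, -0.7157, 1.053], 'torque': [-0.0113, 0.0246, 0.0451], 'opening': -0.0013}
rotvec deg [-0.15 -0.    0.02] shift cm [46.35  2.92 14.11]
```

View pics/t3.png

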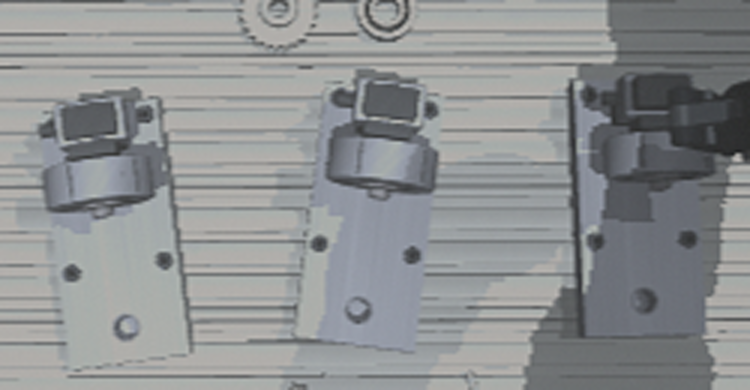

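View pics/s3.png

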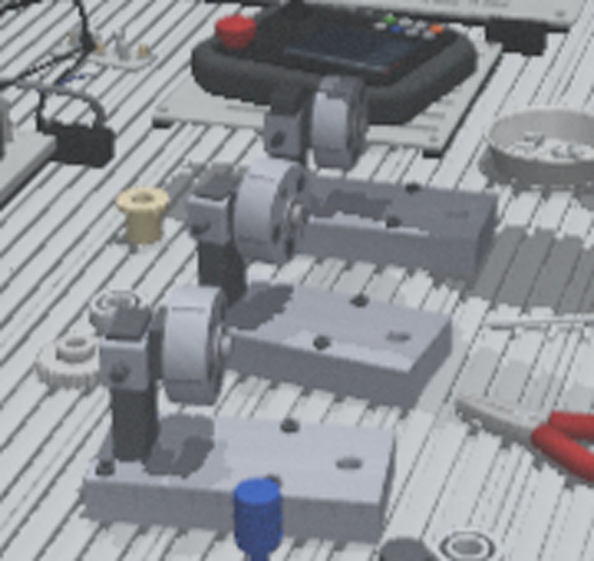

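apply_moves(
  series=[0, 1, 0, 0, 0, 0, 0, 0, 3, 0, 0.9, 0, 0, 0, 0, 3, 0, 0.9, 0, 0, 0, 0, 3, 0, 0.9, 0, 0, 0, 0, 3, 0, 0.9, 0, 0, 0, 0, 3, 0, 1, 0, 0, 0, 0, 3, 0, 1, 0, 0, 0, 0, 3, 0, 1, 0, 0, 0, 0, 3, 0, 1, 0, 0, 0, 0, 3, 0, 1, 0, 0, 0, 0, 3, 0, 1, 0, 0, 0, 0, 3, 0, 1, 0, 0, 0, 0, 3, 0, 1, 0, 0, 0, 0, 3, 0, 1, 0, 0, 0, 0, 3, 0, 1, 0, 0, 0, 0, 3, 0, 0.5, 0, 0, 0, 0, 0, 0, 0, 0, 0, 0, 0, 0, 0, 0, 0, 0, 0, 0, 0, 0, 0, 0, 0, 0],
)

```text
t: 17.37
eef_pos: [0.3796, 0.306, 0.1591]
orientation: [-1.569, 0.002, 1.592]
contact_force: [0.4, -0.5, 0.3]
opening: 0.497
```

```bash
python3 - <<'E'
from h import *
im,d=env.get_image("top");cv2.imwrite("pics/t4.png",cv2.resize(im[200:260,230:480,::-1],None,fx=3.2,fy=3.2,interpolation=cv2.INTER_CUBIC))
i0=np.load("top0im.npy");cv2.imwrite("pics/t4b.png",np.vstack([cv2.resize(i[200:260,230:480,::-1],None,fx=3.2,fy=3.2,interpolation=cv2.INTER_CUBIC) for i in(i0,im)]))
im,d=env.get_image("side");cv2.imwrite("pics/s4.png",im[:,:,::-1])
plan((.3793,.3103),.060,91.2)
E
```

```text
{'t': 17.4667, 'joints': [-0.6173, 0.4273, -0.146, 1.9346, 0.0861, 0.7877, 0.7786], 'eef_pos': [0.3805, 0.3052, 0.1596], 'orientation': [-1.5696, 0.0019, 1.5899], 'contact_force': [-0.4738, 0.8367, 0.6585], 'torque': [0.0186, -0.0436, -0.005], 'opening': 0.504}
rotvec deg [-0.07 -0.11 -0.11] shift cm [0.52 9.96 0.11]
```

View pics/t4b.png

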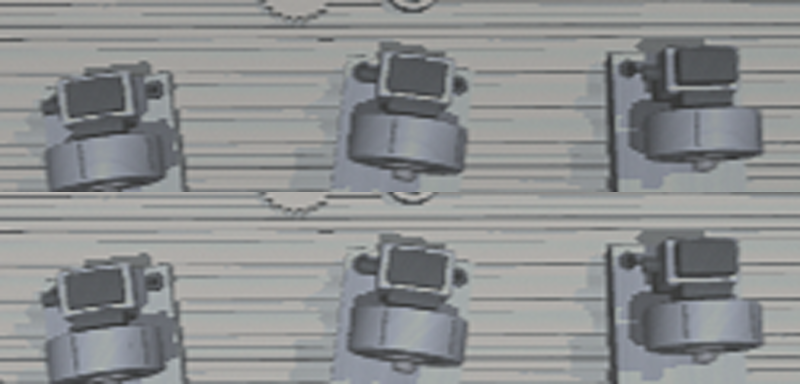

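View pics/s4.png

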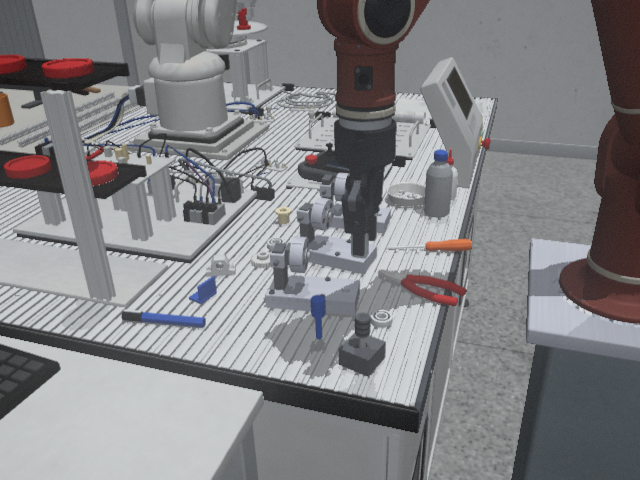

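```bash
python3 - <<'E'
from h import *
im,_=env.get_image("top");i0=np.load("top0im.npy")
def cr(i,u,v): 
    c=cv2.resize(i[v-14:v+16,u-22:u+22,::-1],None,fx=6,fy=6,interpolation=cv2.INTER_CUBIC);return cv2.convertScaleAbs(c,alpha=1.6,beta=-60)
P=[(264,248),(357,242),(450,240)]
cv2.imwrite("pics/w.png",np.vstack([np.hstack([cr(i,*p) for p in P]) for i in(i0,im)]))
im,_=env.get_image("side");i0=np.load("side0im.npy")
P=[(298,255),(322,212),(343,187)]
cv2.imwrite("pics/ws.png",np.vstack([np.hstack([cv2.resize(i[v-22:v+22,u-22:u+22,::-1],None,fx=6,fy=6,interpolation=cv2.INTER_CUBIC) for u,v in P]) for i in(i0,im)]))
E
```

```text
(no output)
```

View pics/w.png

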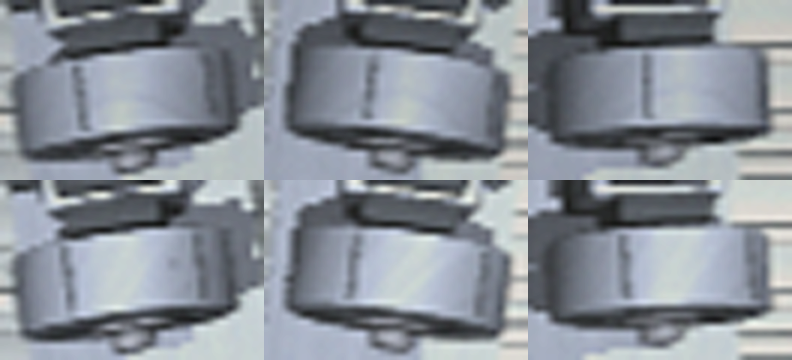

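View pics/ws.png

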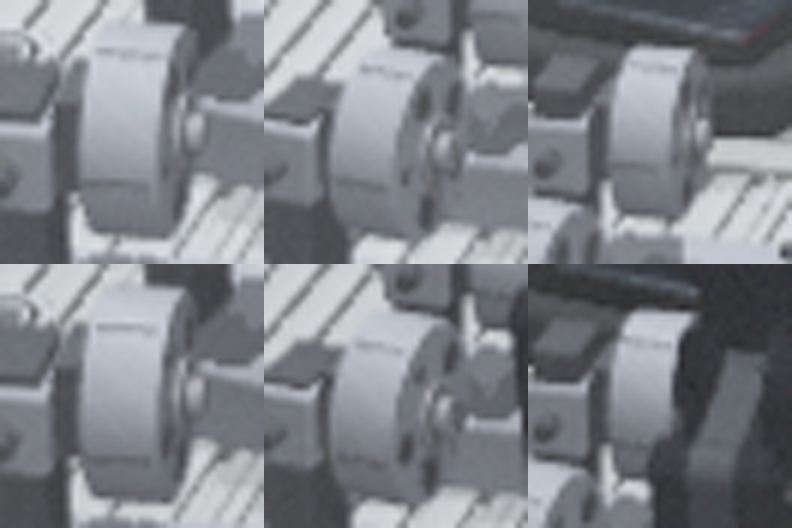

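apply_moves(
  series=[0, 0, 2, 0, 0, 0, 0, 0, 0, 2, 0, 0, 0, 0, 0, 0, 2, 0, 0, 0, 0, 0, 0, 0, 0, 0, 0, 0, 0, 0, 0, 0, 0, 0, 0, 0, 0, 0, 0, 0, 0, 0],
)

```text
t: 18.07
eef_pos: [0.3813, 0.3069, 0.101]
orientation: [-1.572, -0.001, 1.591]
contact_force: [0.2, 0.2, 0.0]
opening: 0.5
```

```bash
python3 - <<'E'
from h import *
im,d=env.get_image("side");cv2.imwrite("pics/s5.png",cv2.resize(im[200:380,290:440,::-1],None,fx=3.3,fy=3.3,interpolation=cv2.INTER_CUBIC))
W=cloud("side",d)
s=st()
p=W[(np.hypot(W[...,0]-.38,W[...,1]-.308)<.1)&(W[...,2]>.09)&(W[...,2]<.25)]
for z in np.arange(.10,.25,.01):
    q=p[abs(p[:,2]-z)<.005]
    if len(q): print(z.round(2),len(q),q.min(0)[:2].round(3),q.max(0)[:2].round(3))
p=W[(np.hypot(W[...,0]-.3793,W[...,1]-.3103)<.03)&(W[...,2]>.073)&(W[...,2]<.086)]
print(len(p),p.min(0),p.max(0))
plan((.3793,.3103),.019,91.2)
E
```

```text
{'t': 18.1167, 'joints': [-0.6311, 0.5148, -0.1322, 1.9977, 0.1101, 0.6335, 0.7562], 'eef_pos': [0.3815, 0.3072, 0.1013], 'orientation': [-1.5726, -0.0014, 1.5912], 'contact_force': [-0.2008, 1.0651, 0.0163], 'torque': [-0.0035, 0.0321, 0.0015], 'opening': 0.4955}
0.13 51 [0.37  0.281] [0.391 0.336]
0.14 135 [0.37 0.28] [0.391 0.343]
0.15 150 [0.369 0.281] [0.392 0.344]
0.16 145 [0.369 0.277] [0.392 0.344]
0.17 47 [0.367 0.275] [0.387 0.343]
0.18 181 [0.367 0.257] [0.392 0.361]
0.19 170 [0.364 0.251] [0.392 0.365]
0.2 217 [0.364 0.246] [0.392 0.367]
0.21 229 [0.364 0.245] [0.398 0.372]
0.22 259 [0.361 0.248] [0.4   0.375]
0.23 457 [0.361 0.285] [0.401 0.375]
0.24 259 [0.361 0.291] [0.4   0.362]
161 [0.36891955 0.29834686 0.07313918] [0.39115773 0.32157068 0.0827314 ]
{'t': 18.1167, 'joints': [-0.6311, 0.5148, -0.1322, 1.9977, 0.1101, 0.6335, 0.7562], 'eef_pos': [0.3815, 0.3072, 0.1013], 'orientation': [-1.5726, -0.0014, 1.5912], 'contact_force': [-0.2008, 1.0651, 0.0163], 'torque': [-0.0035, 0.0321, 0.0015], 'opening': 0.4955}
rotvec deg [ 0.1  -0.03  0.08] shift cm [0.32 8.23 0.21]
```

View pics/s5.png

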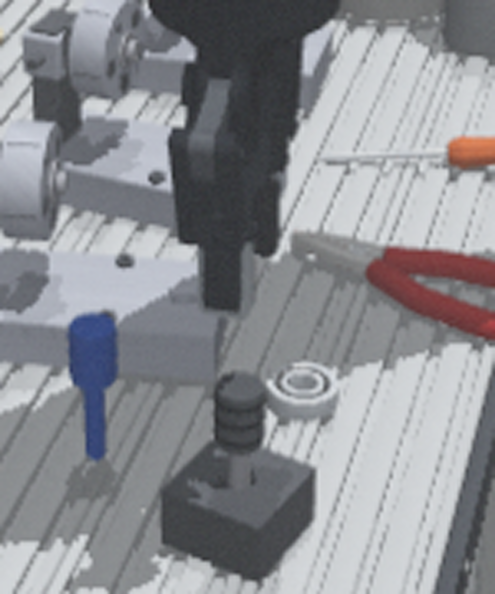

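apply_moves(
  series=[0, 0.3, 1, 0.15, 0, 0, 0, 0, 0, 1.5, 0, 0, 0, 0, 0, 0, 1.5, 0, 0, 0, 0, 0, 0, 1.5, 0, 0, 0, 0, 0, 0, 1.5, 0, 0, 0, 0, 0, 0, 1.2, 0, 0, 0, 0, 0, 0, 0, 0, 0, 0, 0, 0, 0, 0, 0, 0, 0, 0, 0, 0, 0, 0, 0, 0, 0],
)

```text
t: 18.87
eef_pos: [0.3794, 0.3104, 0.0188]
orientation: [-1.572, -0.001, 1.592]
contact_force: [0.1, 1.0, 0.2]
opening: 0.497
```

```bash
python3 - <<'E'
from h import *
im,d=env.get_image("side");cv2.imwrite("pics/s6.png",cv2.resize(im[240:390,290:440,::-1],None,fx=3.6,fy=3.6,interpolation=cv2.INTER_CUBIC))
plan((.3800,.3103),.019,91.2)
E
```

```text
{'t': 18.9167, 'joints': [-0.6647, 0.6583, -0.0973, 2.0584, 0.1433, 0.429, 0.7198], 'eef_pos': [0.3796, 0.3104, 0.0191], 'orientation': [-1.5723, -0.0014, 1.592], 'contact_force': [0.1471, 0.2686, -0.8347], 'torque': [-0.0144, 0.0368, -0.0584], 'opening': 0.5024}
rotvec deg [0.09 0.01 0.08] shift cm [-0.01  0.01 -0.04]
```

View pics/s6.png

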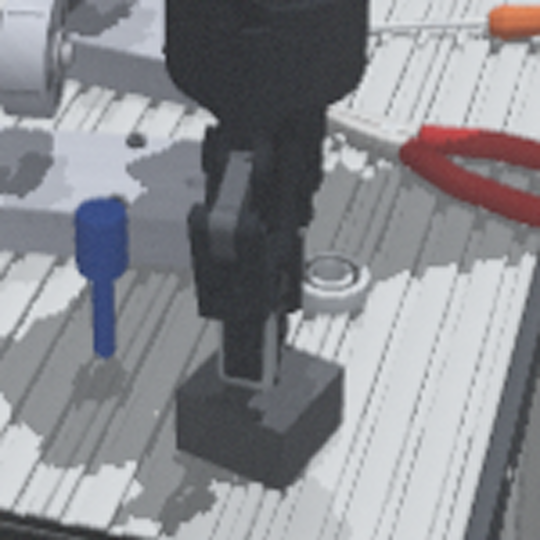

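apply_moves(
  series=[1, 0, 0, 0, 0, 0, 0, 1, 0, 0, 0, 0, 0, 0, 1, 0, 0, 0, 0, 0, 0, 1, 0, 0, 0, 0, 0, 0, 1, 0, 0, 0, 0, 0, 0, 1, 0, 0, 0, 0, 0, 0, 1, 0, 0, 0, 0, 0, 0, 1, 0, 0, 0, 0, 0, 0],
)

```text
t: 19.58
eef_pos: [0.3795, 0.3101, 0.019]
orientation: [-1.572, -0.001, 1.592]
contact_force: [-0.7, -0.5, 6.8]
opening: 0.239
```

apply_moves(
  series=[1, 0, -0.5, 0, 0, 0, 0, 1, 0, -1, 0, 0, 0, 0, 1, 0, -1.5, 0, 0, 0, 0, 1, 0, -1.5, 0, 0, 0, 0, 1, 0, -1.5, 0, 0, 0, 0, 1, 0, -2, 0, 0, 0, 0, 1, 0, -2, 0, 0, 0, 0, 1, 0, -2, 0, 0, 0, 0, 1, 0, 0, 0, 0, 0, 0, 1, 0, 0, 0, 0, 0, 0, 1, 0, 0, 0, 0, 0, 0],
)

```text
t: 20.5
eef_pos: [0.3784, 0.3091, 0.1378]
orientation: [-1.57, 0.001, 1.592]
contact_force: [0.6, 0.3, -0.3]
opening: 0.236
```

```bash
python3 - <<'E'
from h import *
im,d=env.get_image("side");cv2.imwrite("pics/s7.png",cv2.resize(im[200:390,290:440,::-1],None,fx=3.1,fy=3.1,interpolation=cv2.INTER_CUBIC))
plan(bp("R",-.055,0),.139,91.2)
E
```

```text
{'t': 20.55, 'joints': [-0.6281, 0.4599, -0.1446, 1.9592, 0.0958, 0.7314, 0.7626], 'eef_pos': [0.3782, 0.309, 0.1374], 'orientation': [-1.5689, 0.0016, 1.5921], 'contact_force': [-0.8555, 0.365, -0.7936], 'torque': [0.0306, -0.0103, -0.0078], 'opening': 0.2415}
rotvec deg [-0.11  0.02 -0.09] shift cm [-44.05  -0.16  -7.1 ]
```

View pics/s7.png

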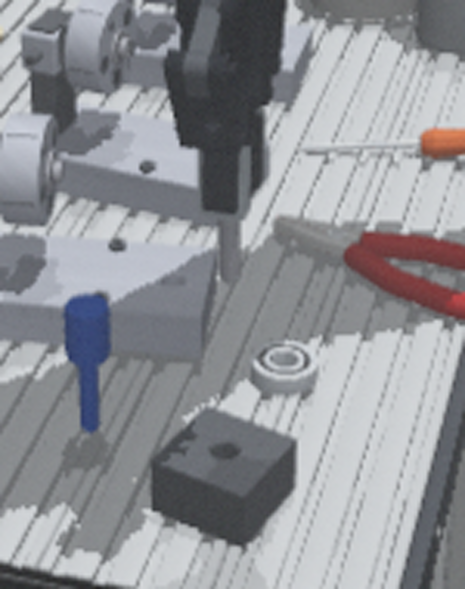

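apply_moves(
  series=[1, -1.5, 0, -0.1, 0, 0, 0, 1, -3, 0, -0.5, 0, 0, 0, 1, -3, 0, -0.5, 0, 0, 0, 1, -3, 0, -0.5, 0, 0, 0, 1, -3, 0, -0.5, 0, 0, 0, 1, -3, 0, -0.5, 0, 0, 0, 1, -3, 0, -0.5, 0, 0, 0, 1, -3, 0, -0.5, 0, 0, 0, 1, -3, 0, -0.5, 0, 0, 0, 1, -3, 0, -0.5, 0, 0, 0, 1, -3, 0, -0.5, 0, 0, 0, 1, -3, 0, -0.5, 0, 0, 0, 1, -3, 0, -0.5, 0, 0, 0, 1, -3, 0, -0.5, 0, 0, 0, 1, -2.5, 0, -0.5, 0, 0, 0, 1, -1, 0, 0, 0, 0, 0, 1, 0, 0, 0, 0, 0, 0, 1, 0, 0, 0, 0, 0, 0, 1, 0, 0, 0, 0, 0, 0, 1, 0, 0, 0, 0, 0, 0],
)

```text
t: 22.22
eef_pos: [0.459, -0.1263, 0.138]
orientation: [-1.57, -0.001, 1.596]
contact_force: [-0.9, -0.6, -0.8]
opening: 0.239
```

```bash
python3 - <<'E'
from h import *
plan(bp("R",-.055,0),.055,91.2)
E
```

```text
{'t': 22.2167, 'joints': [0.3121, 0.4415, -0.1246, 1.9916, 0.0795, 0.7143, 1.7347], 'eef_pos': [0.459, -0.1263, 0.138], 'orientation': [-1.5698, -0.0013, 1.5956], 'contact_force': [-0.9403, -0.5941, -0.7867], 'torque': [-0.0117, -0.0312, 0.0188], 'opening': 0.2389}
rotvec deg [-0.06  0.22  0.07] shift cm [-0.36  8.3   0.06]
```

apply_moves(
  series=[1, -0.2, 1.5, 0, 0, 0, 0, 1, 0, 2, 0, 0, 0, 0, 1, 0, 2, 0, 0, 0, 0, 1, 0, 1.5, 0, 0, 0, 0, 1, 0, 1.2, 0, 0, 0, 0, 1, 0, 0, 0, 0, 0, 0, 1, 0, 0, 0, 0, 0, 0, 1, 0, 0, 0, 0, 0, 0, 1, 0, 0, 0, 0, 0, 0],
)

```text
t: 22.97
eef_pos: [0.4602, -0.1303, 0.0572]
orientation: [-1.573, 0.0, 1.593]
contact_force: [-0.3, -1.1, -0.1]
opening: 0.237
```

```bash
python3 - <<'E'
from h import *
plan(bp("R",-.055,0),.019,91.2)
im,d=env.get_image("side");g=im.copy()
h=proj("side",(*bp("R",-.055,0),.025));print("hole",h)
u,v=h.astype(int)
cv2.imwrite("pics/s8.png",cv2.resize(im[v-60:v+30,u-50:u+50,::-1],None,fx=6,fy=6,interpolation=cv2.INTER_CUBIC))
im2,d2=env.get_image("top");h=proj("top",(*bp("R",-.055,0),.025));u,v=h.astype(int)
cv2.imwrite("pics/t8.png",cv2.resize(im2[v-50:v+50,u-60:u+60,::-1],None,fx=6,fy=6,interpolation=cv2.INTER_CUBIC))
W=cloud("side",d)
p=W[(np.hypot(W[...,0]-.459,W[...,1]+.13)<.02)&(W[...,2]>.035)&(W[...,2]<.085)]
for z in np.arange(.03,.10,.006):
    q=p[abs(p[:,2]-z)<.003]
    if len(q): print(z.round(3),len(q),q.min(0)[:2].round(4),q.max(0)[:2].round(4),q.mean(0)[:2].round(4))
E
```

```text
{'t': 22.9667, 'joints': [0.2976, 0.5768, -0.098, 2.0664, 0.1112, 0.5012, 1.7106], 'eef_pos': [0.4602, -0.1303, 0.0572], 'orientation': [-1.5728, 0.0004, 1.5928], 'contact_force': [-0.3094, -1.1393, -0.1111], 'torque': [-0.0192, 0.0446, 0.0016], 'opening': 0.2373}
rotvec deg [ 0.11  0.06 -0.02] shift cm [0.05 3.82 0.17]
hole [378.61916941 214.5430356 ]
0.042 1 [ 0.4655 -0.1342] [ 0.4655 -0.1342] [ 0.4655 -0.1342]
0.048 13 [ 0.4559 -0.1303] [ 0.4646 -0.1245] [ 0.4598 -0.1279]
0.054 12 [ 0.456  -0.1333] [ 0.4654 -0.1257] [ 0.46   -0.1291]
0.06 13 [ 0.4556 -0.134 ] [ 0.4641 -0.1213] [ 0.4598 -0.1269]
0.066 13 [ 0.4556 -0.1331] [ 0.465  -0.1244] [ 0.4599 -0.1278]
0.072 15 [ 0.4563 -0.1333] [ 0.4659 -0.1242] [ 0.461  -0.1282]
0.078 6 [ 0.4561 -0.1284] [ 0.4618 -0.1237] [ 0.4589 -0.126 ]
0.084 1 [ 0.4617 -0.1148] [ 0.4617 -0.1148] [ 0.4617 -0.1148]
```

View pics/s8.png

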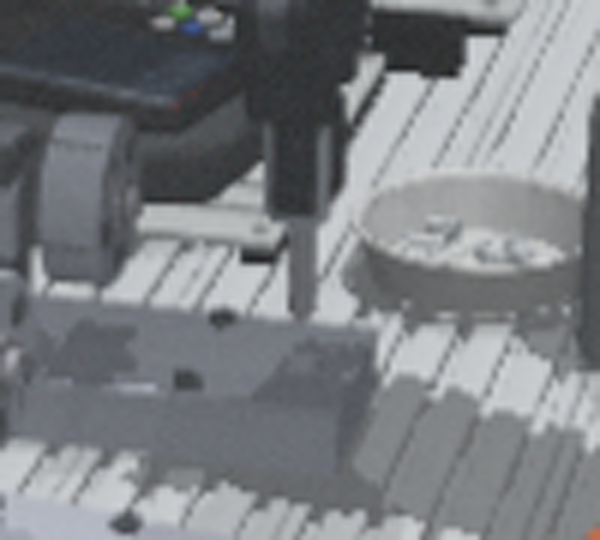

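View pics/t8.png

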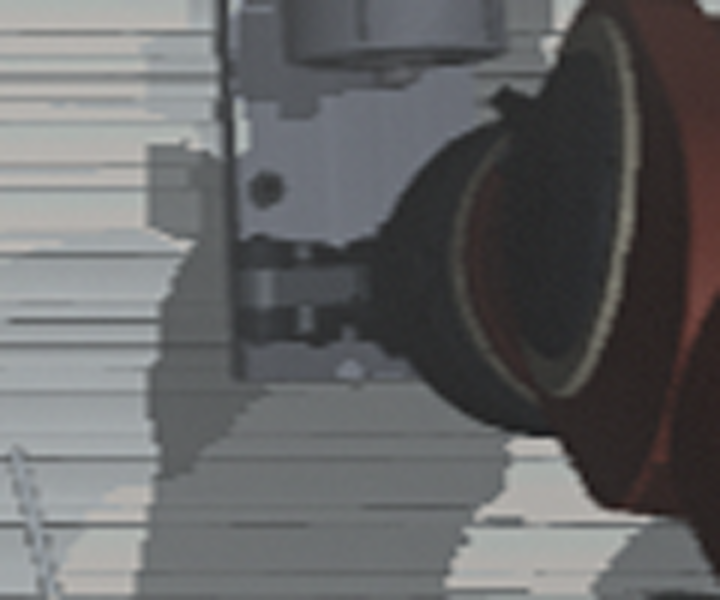

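apply_moves(
  series=[1, 0, 0.6, 0.12, 0, 0, 0, 1, 0, 0.6, 0, 0, 0, 0, 1, 0, 0, 0, 0, 0, 0, 1, 0, 0, 0, 0, 0, 0, 1, 0, 0, 0, 0, 0, 0, 1, 0, 0, 0, 0, 0, 0],
)

```text
t: 23.57
eef_pos: [0.4582, -0.1307, 0.0442]
orientation: [-1.571, 0.0, 1.592]
contact_force: [-0.2, 0.6, -0.3]
opening: 0.239
```

```bash
python3 - <<'E'
from h import *
s=st();i0=np.load("side0im.npy")
im,d=env.get_image("side")
u,v=378,214
f=lambda i:cv2.resize(i[v-25:v+15,u-20:u+20,::-1],None,fx=10,fy=10,interpolation=cv2.INTER_CUBIC)
cv2.imwrite("pics/s9.png",np.hstack([f(i0),f(im)]))
W=cloud("side",d)
p=W[(np.hypot(W[...,0]-.459,W[...,1]+.13)<.02)&(W[...,2]>.03)&(W[...,2]<.06)]
for z in np.arange(.03,.06,.006):
    q=p[abs(p[:,2]-z)<.003]
    if len(q): print(z.round(3),len(q),q.min(0)[:2].round(4),q.max(0)[:2].round(4),q.mean(0)[:2].round(4))
E
```

```text
{'t': 23.5667, 'joints': [0.2951, 0.5994, -0.0925, 2.0787, 0.1158, 0.4681, 1.7071], 'eef_pos': [0.4582, -0.1307, 0.0442], 'orientation': [-1.5709, 0.0, 1.5919], 'contact_force': [-0.2101, 0.5528, -0.2671], 'torque': [0.0147, 0.0066, -0.0123], 'opening': 0.2387}
0.03 1 [ 0.4596 -0.1288] [ 0.4596 -0.1288] [ 0.4596 -0.1288]
0.036 12 [ 0.4535 -0.1319] [ 0.4627 -0.1241] [ 0.4586 -0.1278]
0.042 14 [ 0.453  -0.1326] [ 0.4623 -0.1236] [ 0.4569 -0.1276]
0.048 12 [ 0.4537 -0.1333] [ 0.462 -0.125] [ 0.4575 -0.1287]
0.054 14 [ 0.4534 -0.1318] [ 0.4627 -0.1233] [ 0.4581 -0.1285]
```

View pics/s9.png

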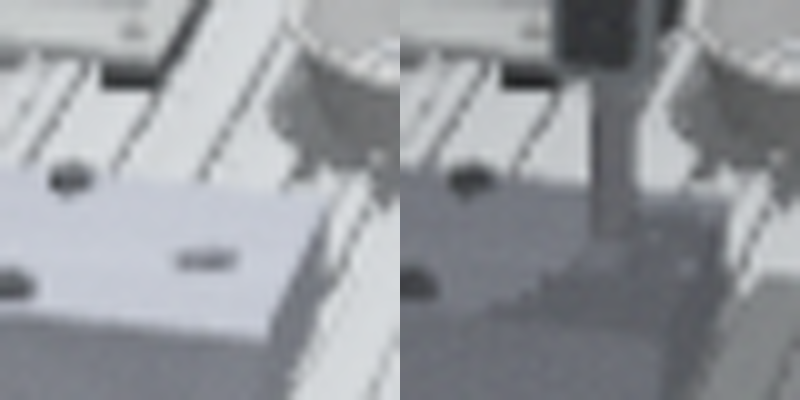

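apply_moves(
  series=[1, 0.05, 0, -0.12, 0, 0, 0, 1, 0, 0.4, 0, 0, 0, 0, 1, 0, 0.2, 0, 0, 0, 0, 1, 0, 0, 0, 0, 0, 0, 1, 0, 0, 0, 0, 0, 0, 1, 0, 0, 0, 0, 0, 0],
)

```text
t: 24.12
eef_pos: [0.4592, -0.1301, 0.0381]
orientation: [-1.571, 0.0, 1.592]
contact_force: [-0.0, 0.6, -0.1]
opening: 0.241
```

```bash
python3 - <<'E'
from h import *
s=st();i0=np.load("side0im.npy")
im,d=env.get_image("side")
u,v=378,214
f=lambda i:cv2.resize(i[v-25:v+15,u-20:u+20,::-1],None,fx=10,fy=10,interpolation=cv2.INTER_CUBIC)
cv2.imwrite("pics/s10.png",np.hstack([f(i0),f(im)]))
E
```

```text
{'t': 24.1167, 'joints': [0.2914, 0.6115, -0.0898, 2.0803, 0.1176, 0.4547, 1.704], 'eef_pos': [0.4592, -0.1301, 0.0381], 'orientation': [-1.5705, 0.0, 1.592], 'contact_force': [-0.0195, 0.6497, -0.1405], 'torque': [-0.029, -0.0539, 0.0195], 'opening': 0.2406}
```

View pics/s10.png

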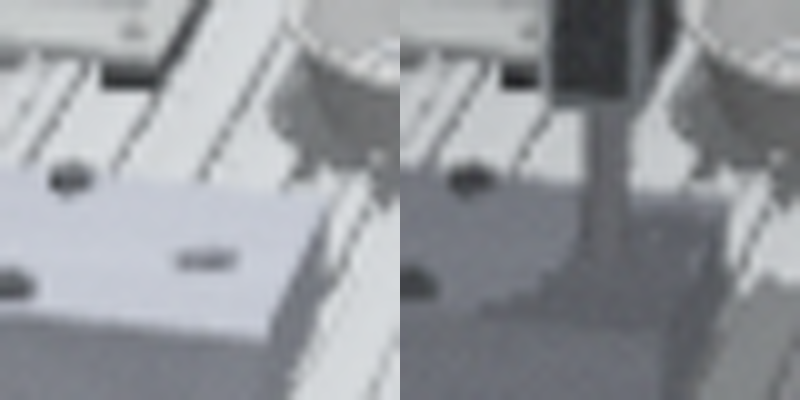

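apply_moves(
  series=[1, 0, 0.2, 0, 0, 0, 0, 1, 0, 0.2, 0, 0, 0, 0, 1, 0, 0, 0, 0, 0, 0, 1, 0, 0, 0, 0, 0, 0, 1, 0, 0, 0, 0, 0, 0],
)

```text
t: 24.58
eef_pos: [0.4593, -0.1301, 0.0342]
orientation: [-1.571, -0.0, 1.592]
contact_force: [-0.0, 0.5, -0.8]
opening: 0.239
```

apply_moves(
  series=[1, 0, 0.2, 0, 0, 0, 0, 1, 0, 0.2, 0, 0, 0, 0, 1, 0, 0, 0, 0, 0, 0, 1, 0, 0, 0, 0, 0, 0],
)

```text
t: 24.92
eef_pos: [0.4591, -0.1301, 0.03]
orientation: [-1.57, -0.0, 1.592]
contact_force: [-0.2, -0.3, -1.3]
opening: 0.241
```

apply_moves(
  series=[1, 0, 0.3, 0, 0, 0, 0, 1, 0, 0.3, 0, 0, 0, 0, 1, 0, 0.2, 0, 0, 0, 0, 1, 0, 0, 0, 0, 0, 0, 1, 0, 0, 0, 0, 0, 0, 1, 0, 0, 0, 0, 0, 0],
)

```text
t: 25.42
eef_pos: [0.4593, -0.1301, 0.0222]
orientation: [-1.571, 0.0, 1.592]
contact_force: [-0.4, -0.4, -0.7]
opening: 0.247
```

apply_moves(
  series=[1, 0, 0.15, 0, 0, 0, 0, 1, 0, 0.1, 0, 0, 0, 0, 1, 0, 0, 0, 0, 0, 0, 1, 0, 0, 0, 0, 0, 0],
)

```text
t: 25.75
eef_pos: [0.4593, -0.1301, 0.0197]
orientation: [-1.571, -0.0, 1.592]
contact_force: [-0.1, 0.2, -0.5]
opening: 0.238
```

apply_moves(
  series=[1, 0, 0.1, 0, 0, 0, 0, 1, 0, 0.05, 0, 0, 0, 0, 1, 0, 0, 0, 0, 0, 0, 1, 0, 0, 0, 0, 0, 0],
)

```text
t: 26.08
eef_pos: [0.4597, -0.1302, 0.019]
orientation: [-1.572, 0.0, 1.592]
contact_force: [-0.8, 1.4, 6.3]
opening: 0.242
```

apply_moves(
  series=[0, 0, 0, 0, 0, 0, 0, 0, 0, 0, 0, 0, 0, 0, 0, 0, 0, 0, 0, 0, 0, 0, 0, 0, 0, 0, 0, 0, 0, 0, 0, 0, 0, 0, 0, 0, 0, 0, 0, 0, 0, 0],
)

```text
t: 26.58
eef_pos: [0.4592, -0.1301, 0.0181]
orientation: [-1.571, -0.0, 1.592]
contact_force: [0.4, -0.4, -0.9]
opening: 0.501
```

apply_moves(
  series=[0, 0, -0.5, 0, 0, 0, 0, 0, 0, -1, 0, 0, 0, 0, 0, 0, -2, 0, 0, 0, 0, 0, 0, -2, 0, 0, 0, 0, 0, 0, -3, 0, 0, 0, 0, 0, 0, -3, 0, 0, 0, 0, 0, 0, -3, 0, 0, 0, 0, 0, 0, -2, 0, 0, 0, 0, 0, 3, 0, 0, 0, 0, 0, 0, 3, 0, 0, 0, 0, 0, 0, 3, 0, 0, 0, 0, 0, 0, 3, 0, 0, 0, 0, 0, 0, 3, 0, 0, 0, 0, 0, 0, 3, 0, 0, 0, 0, 0, 0, 0, 0, 0, 0, 0, 0, 0, 0, 0, 0, 0, 0, 0, 0, 0, 0, 0, 0, 0],
)

```text
schema error: expected a multiple of 7 numbers
```

```bash
python3 - <<'E'
from h import *
s=st()
im,d=env.get_image("top");im2,d2=env.get_image("side");i0=np.load("top0im.npy")
cv2.imwrite("pics/t11.png",im[:,:,::-1])
cv2.imwrite("pics/s11.png",cv2.resize(im2[150:290,280:440,::-1],None,fx=4,fy=4,interpolation=cv2.INTER_CUBIC))
h=bp("R",-.055,0);print("hole",h)
for n,D in(("top",d),("side",d2)):
    W=cloud(n,D);p=W[(np.hypot(W[...,0]-h[0],W[...,1]-h[1])<.025)&(W[...,2]>.07)&(W[...,2]<.1)]
    if len(p)>5: print(n,len(p),np.round(cv2.minAreaRect((p[:,:2]*1000).astype(np.float32))[0],1),np.percentile(p[:,2],[50,95]).round(4))
    for nm,c,z in(("bearing",(.374,.2055),.006),("bush",(.659,-.092),.02)):
        p=W[(np.hypot(W[...,0]-c[0],W[...,1]-c[1])<.03)&(W[...,2]>z)&(W[...,2]<.09)]
        if len(p)>5: print(n,nm,len(p),np.round(cv2.minAreaRect((p[:,:2]*1000).astype(np.float32))[0],1))
def cr(i,u,v): 
    c=cv2.resize(i[v-14:v+16,u-22:u+22,::-1],None,fx=6,fy=6,interpolation=cv2.INTER_CUBIC);return cv2.convertScaleAbs(c,alpha=1.6,beta=-60)
P=[(264,248),(357,242),(450,240)]
cv2.imwrite("pics/w11.png",np.vstack([np.hstack([cr(i,*p) for p in P]) for i in(i0,im)]))
E
```

```text
{'t': 26.5833, 'joints': [0.2848, 0.6493, -0.0807, 2.0924, 0.1243, 0.4044, 1.6981], 'eef_pos': [0.4592, -0.1301, 0.0181], 'orientation': [-1.5705, -0.0, 1.592], 'contact_force': [0.3888, -0.3677, -0.9158], 'torque': [0.0171, -0.0473, -0.0051], 'opening': 0.5009}
hole [ 0.45841206 -0.12985183]
top bearing 264 [373.7 206.4]
top bush 246 [658.4 -91.6]
side 31 [ 452.  -129.5] [0.0786 0.0961]
side bearing 256 [375.  204.4]
side bush 116 [659.4 -93.3]
```

View pics/s11.png

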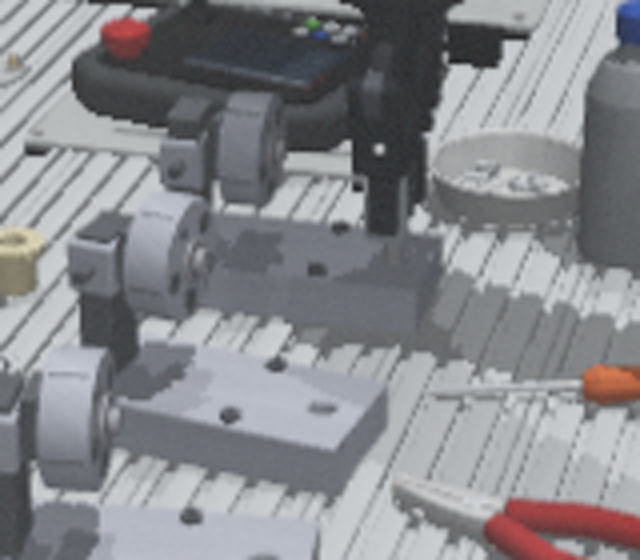

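View pics/w11.png

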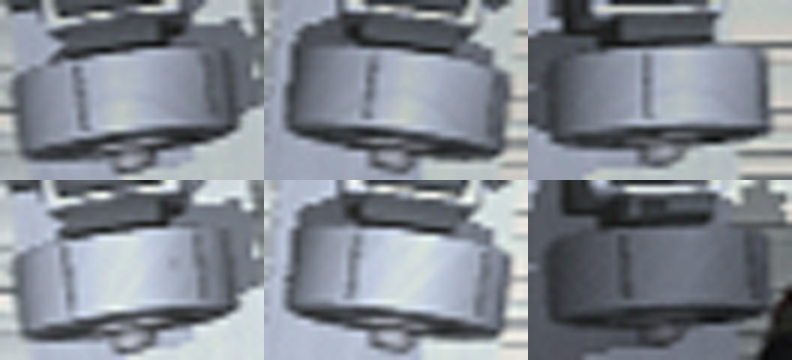

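View pics/t11.png

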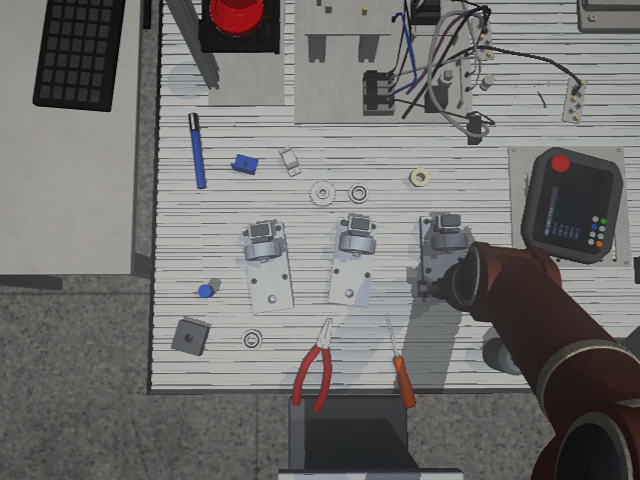

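apply_moves(
  series=[0, 0, -0.5, 0, 0, 0, 0, 0, 0, -1, 0, 0, 0, 0, 0, 0, -2, 0, 0, 0, 0, 0, 0, -2, 0, 0, 0, 0, 0, 0, -3, 0, 0, 0, 0, 0, 0, -3, 0, 0, 0, 0, 0, 0, -3, 0, 0, 0, 0, 0, 0, -2, 0, 0, 0, 0, 0, 3, 0, 0, 0, 0, 0, 0, 3, 0, 0, 0, 0, 0, 0, 3, 0, 0, 0, 0, 0, 0, 3, 0, 0, 0, 0, 0, 0, 3, 0, 0, 0, 0, 0, 0, 3, 0, 0, 0, 0, 0, 0, 0, 0, 0, 0, 0, 0, 0, 0, 0, 0, 0, 0, 0, 0, 0, 0, 0, 0, 0, 0],
)

```text
t: 28.1
eef_pos: [0.4553, 0.049, 0.1833]
orientation: [-1.571, 0.001, 1.592]
contact_force: [0.4, -0.3, -0.3]
opening: 0.503
```

```bash
python3 - <<'E'
from h import *
s=st()
im,d=env.get_image("top");im2,d2=env.get_image("side");i0=np.load("top0im.npy")
cv2.imwrite("pics/t12.png",cv2.resize(im[190:350,360:520,::-1],None,fx=3.5,fy=3.5,interpolation=cv2.INTER_CUBIC))
cv2.imwrite("pics/s12.png",cv2.resize(im2[150:290,280:440,::-1],None,fx=4,fy=4,interpolation=cv2.INTER_CUBIC))
h=bp("R",-.055,0);print("hole",h)
for n,D in(("top",d),("side",d2)):
    W=cloud(n,D);p=W[(np.hypot(W[...,0]-h[0],W[...,1]-h[1])<.025)&(W[...,2]>.07)&(W[...,2]<.1)]
    if len(p)>5: print(n,len(p),np.round(cv2.minAreaRect((p[:,:2]*1000).astype(np.float32))[0],1),np.percentile(p[:,2],[50,95]).round(4))
E
```

```text
{'t': 28.1, 'joints': [-0.026, 0.353, -0.1741, 1.9788, 0.0835, 0.8168, 1.3448], 'eef_pos': [0.4553, 0.049, 0.1833], 'orientation': [-1.5706, 0.0009, 1.5916], 'contact_force': [0.4034, -0.2793, -0.3198], 'torque': [-0.0032, -0.0135, -0.0248], 'opening': 0.5031}
hole [ 0.45841206 -0.12985183]
top 156 [ 458.4 -128.5] [0.0791 0.0823]
side 77 [ 460.3 -126.8] [0.0785 0.0811]
```

View pics/s12.png

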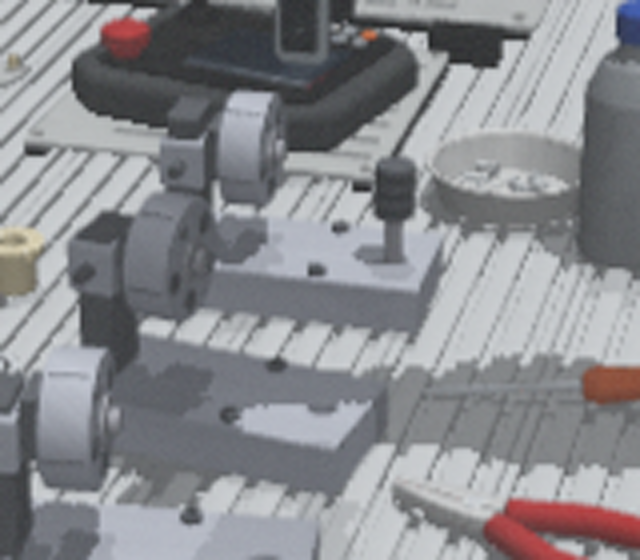

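View pics/t12.png

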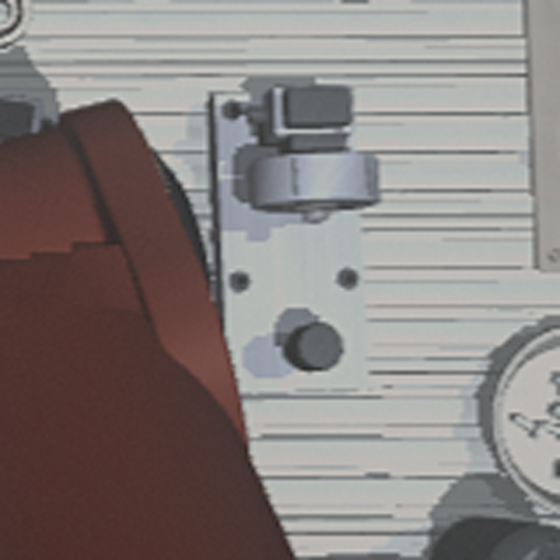

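```bash
python3 -c "
from h import *
print(env.finish_job());st()"
```

```text
the job is handed in; nothing more can be done
None
the job is handed in; nothing more can be done
```

The lock pin is fully home in the hole of the idler that binds, and I handed the job in at about t = 28 s of the 59 s allowed. No verdict was reported.

- **Feeling the wheels:** I rubbed each wheel about 30 mm in one direction with the shut fingertip. At my readings between rows the push was about 4.5–7 N. The left and middle wheels showed almost no sideways drag (about 1 N or less, within sensor noise). The right wheel (y ≈ −0.13) dragged 3–4 N steadily, with 6.8 N as the rub began, so I took that one as binding.
- **Placing the pin:** I took the dark pin from its holder, left the blue look-alike alone, and lowered it into the right idler's hole. It met no force until it bottomed at the same height as in the holder. I then let go and moved the arm clear.
- **Last checks:**
  - **Pin:** The pictures show it upright, with its top at about 79 mm (80 mm expected when home). The top camera puts it 1.4 mm from the hole's axis and the side camera 3.6 mm. The side camera sees only part of the head.
  - **Bystanders:** The bush and bearing shifted less than 1.5 mm in the images, which is within measuring error.
  - **Wheel angles:** The marks on the rims fit about 1.0–1.15 rad of turn on each wheel. They appear to repeat every fifth of a turn, so this relies on the length of the rub as well.
- **What disagreed:** The shut fingertips measured about 27 mm behind the reported TCP, not 8 mm ahead of it as stated. I worked from the measured value, and the contact heights on the wheels agreed with it. One retreat command was refused because I miscounted its numbers, and I sent it again.

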